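# Square up a lunch tray against a peg and pack it in layers

### The job

Pack the lunch. First turn the metal lunch tray in place on its wooden board, without lifting it, by pushing its free corner (the one diagonally across from the peg) while its slotted opposite corner bears on the peg, until the tray lies square in the outline marked on the board. Then lay every flat tub that is there level in the bottom of the tray, lay the wooden divider plate squarely on top of the tray's walls, and stand every tin, shaker and spice jar that is there upright on the divider, leaving the carton, the mug and the jar with the grey lid where they are.

Things in the scene. Friction and masses are not known exactly. Their poses are not given: they have to be found in the camera images.
- pack_board: Fixed light wooden board, 215 x 310 x 8 mm. Origin on its top face (8 mm above the worktop) where the middle of the tray's box must stand. The dark outline for the tray's plate spans x -77 to +77, y -112 to +130 mm, the board x -107 to +107, y -162 to +148 mm in its own axes: x roughly away from the robot, y roughly to the left, z up; its turn varies.
- peg (a point): Upright wooden stop peg fixed to the board, 16 mm in diameter, 28 mm high; the point is on its axis 14 mm above the board, at x +55, y +117 mm from the board's origin. It stands in the slot in the tray's heel corner from the start.
- lunch_tray: Loose aluminium tray, 0.7 kg: base plate 154 (x) by 242 (y) by 10 mm, with an open slot 22 mm wide, 21 mm deep in its +y edge by the heel (+x, +y) corner, round the peg. Origin: on the underside in the slot, on the peg's axis when the slot's end bears on the peg. In the outline its axes match the board's. Slides on the board under a few newtons.
- tray_mid (a point): Middle of the tray's open box, on the underside (55 mm -x, 117 mm -y of the tray's origin). Walls 5 mm thick, 134 (x) x 204 (y) mm outside, 124 x 194 inside, tops 44 mm and floor 10 mm above the underside. The plate reaches x +-77, y -112 to +130 mm from here. At the start the tray is turned 0.28 to 0.45 rad counterclockwise (from above) about the peg.
- tray_toe (a point): The tray's toe corner (-x, -y corner of its base plate), diagonally opposite the peg, half-way up the plate. To turn the tray clockwise, push near this corner on the 154 mm edge that faces -y, towards +y.
- divider_grip (a point): Loose plywood divider plate, 134 (x) by 204 (y) by 6 mm, 0.2 kg, with a wooden bridge handle on its middle. The point is the centre of the handle's bar, 35 mm above the plate's underside; the bar is 70 mm long along x, 14 mm wide along y, 14 mm high. Starts flat on the worktop. Either way round will do on the tray; its underside then lies on the wall tops.
- tub_a_mid (a point): Flat food tub with a dark blue lid, 63 mm (x) by 105 mm (y) by 26 mm high, about 0.15 kg. The point is its centre, 13 mm above its underside; it lies flat on the worktop at the start. May be absent.
- tub_b_mid (a point): Flat food tub with a dark blue lid, 63 mm (x) by 105 mm (y) by 26 mm high, about 0.15 kg. The point is its centre, 13 mm above its underside; it lies flat on the worktop at the start. May be absent.
- can_a_mid (a point): Food tin, a cylinder 58 mm in diameter, 72 mm high, about 0.18 kg. The point is its centre, 36 mm above its underside. Upright in every start; its z axis points up. May be absent.
- can_b_mid (a point): Food tin, a cylinder 58 mm in diameter, 72 mm high, about 0.18 kg. The point is its centre, 36 mm above its underside. Upright in every start; its z axis points up. May be absent.
- shaker_mid (a point): White salt shaker, 44 mm in diameter up to 66 mm, narrowing to a 34 mm top, 90 mm high, about 0.1 kg. The point is on its axis, 45 mm above its underside. Upright in every start; its z axis points up. May be absent.
- spice_mid (a point): Spice jar with a black cap, 41 mm in diameter, 105 mm high, about 0.11 kg. The point is on its axis, 52.5 mm above its underside. Upright in every start; its z axis points up. May be absent.
- tea_carton: Bystander: a red cardboard tea carton, 69x133x66 mm; origin at the centre of its underside. Leave it alone.
- bread_mug: Bystander: a white mug, 88x125x95 mm; origin at the centre of its underside. Leave it alone.
- jam_jar: Bystander: a jar with a grey lid, 66 mm across, 88 mm high; origin at the centre of its underside. Leave it alone.
There are look-alikes about, which are no part of the job. What is shaped like the part that bears tub_b_mid but green or yellow is not meant.

How it is judged:
By the outcome, as a careful person would: the job done as asked, in the order asked, and still so for the second after the job is handed in, with the robot touching nothing.
Of tub_a, tub_b only 1 to 2 are there at a start; the rules pass over those that are not, and their reading is None.
Of can_a, can_b, shaker, spice only 3 to 4 are there at a start; the rules pass over those that are not, and their reading is None.
At some moment in a run one of tub_a, tub_b may be knocked a few centimetres aside while the robot is not near it.
It also fails if it takes over 210 s, if anything falls off the work surface, if the arm or the gripper's body presses on something with over 40 N, if the wrist force passes 120 N, or if a joint passes its speed limit or range.

### The arm

A 6-joint arm with a two-finger parallel gripper is mounted at the origin on a cart in front of the work surface, level with it; the furniture and walls round the work are solid. World frame = base frame: x ahead of the robot, y to its left, z up, the work surface at z = 0. Lengths are in mm, angles in degrees, forces in N, time in s.
With the tool pointing down it reaches from about 300 to 850 mm from the base axis. Payload 4.2 kg.
Tool frame: the origin (TCP) lies at the very end of the fingers, on their centre line; the grasp point (between the pads) lies 19 mm behind it (env.grasp_offset is the distance from the TCP to the grasp point, in mm); z points along the fingers, y is the line along which they close (so a half turn about z gives the same grasp; the last joint's range is limited). The gripper opens to 91 mm and grips with 3 to 60 N. Pads are 32 mm wide; open, the fingers measure 118 mm over their backs; the gripper's body (76 mm by 178 mm) begins 60 mm behind the grasp point.
Start: joints at [-69.156, 18.312, 89.639, -0, 72.044, -1.146], TCP at [215.311, -533.183, 213.976] pointing down, gripper open.
Joint ranges: [-177.97, 177.97], [-48.28, 115.42], [12.27, 149.76], [-77.06, 257.06], [2.81, 150.46], [-146.56, 146.56]. Speed limits (degrees/s): [147.25, 147.25, 180, 180, 180, 180].

### API

Orientations are given as [roll, pitch, yaw] about the fixed x, y, z axes, in that order (R = Rz(yaw) Ry(pitch) Rx(roll)).
In Python, from workcell import env gives the robot as it stands. The module is installed in compiled form; this text tells all that it offers.
- The arm moves only by the tool send_rows, never from a script. Its argument "motion" is a list of rows, each an object of numbers: "tx", "ty", "tz": the shift along the tool's x, y, z in units of 500 mm (1.0 is 500 mm); "rx", "ry", "rz": the turn, a rotation vector about the tool's x, y, z in units of 30 degrees (1.0 is 30 degrees); "gripper": the closure, from -1 (fully open) to 1 (shut). In form: [{"tx": .., "ty": .., "tz": .., "rx": .., "ry": .., "rz": .., "gripper": ..}, ...]. A call has 1 to 12 rows; each row shifts and turns the commanded pose from where the row before left it, along the tool's axes as they then stand; what a row does not reach is not made up. A row lasts 1/8 s, in which the tool goes at most 62.5 mm and 10.7 degrees, less where a joint would pass 70% of its speed; a pose out of reach is approached as far as the arm can. A call with a number of a shift or a turn outside -1 to 1 is refused whole. A call with a gripper value outside its range is refused whole. The fingers move at their own pace and stop on an object; "grip_force" is the grip in N (left out, the last holds). Time passes only in rows, so rows that do not move let the fingers close. It gives the time, the measured TCP pose, the force, the opening and the grip force at its end, in the units of the state.
- env.state(): the state, without advancing time (a new reading comes with each control period).
- env.grab_frame(name): name is "scene" or "side" or "wrist"; returns a dict with "frame" (420x560x3 uint8, red, green, blue), "vertical_fov" (degrees; the focal length in pixels is half the picture's height over the tangent of half this angle, whatever the lens; pixels are square), "cx", "cy" (the principal point, pixels), "rvec" (rotation vector, rad) and "tvec" (3), from world to camera coordinates, as OpenCV has them; the wrist camera has in their place "T_tool_cam" (4x4, takes a point from camera to tool coordinates, whose origin is the TCP and whose axes are the flange's). Camera axes: x right, y down, z forward; pixel columns grow to the right and rows downward; lengths in mm; the calibration is good to about 2 mm. The wrist camera is an equidistant fisheye: a pixel r from the principal point sees the ray r / f radians off the axis. A picture is of the moment at which its call begins: read the wrist's pose just before it. There is no depth.
- env.job_done(): hands the job in; it is judged then, once.
The state is a dict: "time_s": time; "qpos": joint angles; "qvel": joint speeds; "effort": joint torques, N m; "ee_pos": TCP position; "ee_rot": TCP orientation; "force": force on the tool from outside, world axes, zero at the start; "torque": the same for the moment, N m; "gripper_width": finger opening in mm; "gripper_force": force on a finger pad.
Only numpy, scipy, OpenCV 4.12 (cv2) and the standard library are available. Lean on these libraries where they do the work, as an engineer would, in place of code of your own. Each camera call takes 0.05 s, during which the arm holds its last target. There are 200 camera calls.

## Working session

There is one attempt and no reset: what is moved stays moved. The work goes in short steps, Python scripts to look and compute and a tool call to move; the robot and the scene stay as the last step left them, time stands still between calls to the robot, and variables do not carry over. Pictures are saved under pics/ and viewed, at most 14 in all, crops included, and the job is handed in when it is done.

Besides the shell and the picture viewer there is one more tool, called after "Call:" by a JSON object that holds its "name" and its "arguments", one argument or row to a line. send_rows: Moves the arm, as the interface text tells. Shifts and turns lie within -1 to 1; 1 stands for 500 mm of shift or 30 degrees of turn. Its arguments: {"type":"object","properties":{"motion":{"type":"array"},"grip_force":{"type":"number"}},"required":["motion"]}

```bash
ls; mkdir -p pics; cat > h.py <<'E'
import numpy as np, cv2
from scipy.spatial.transform import Rotation as R
from workcell import env
def grab(n,save=None):
    s=env.state(); g=env.grab_frame(n); g['s']=s; g['name']=n
    if save: cv2.imwrite('pics/'+save+'.png',g['frame'][:,:,::-1])
    return g
def campose(g):
    if 'rvec' in g:
        Rw=cv2.Rodrigues(np.array(g['rvec'],float))[0]; t=np.array(g['tvec'],float).ravel()
        return Rw.T,-Rw.T@t
    T=np.array(g['T_tool_cam']); s=g['s']
    Rt=R.from_euler('xyz',s['ee_rot'],degrees=True).as_matrix()
    return Rt@T[:3,:3],Rt@T[:3,3]+np.array(s['ee_pos'])
def foc(g): return 210/np.tan(np.radians(g['vertical_fov'])/2)
def pt(g,px,z):
    """pixels (N,2) -> world on plane z"""
    px=np.atleast_2d(np.array(px,float)); Rc,c=campose(g); f=foc(g)
    d=(px-[g['cx'],g['cy']])/f
    if 'rvec' in g: ray=np.c_[d,np.ones(len(d))]
    else:
        r=np.linalg.norm(d,axis=1); k=np.where(r>1e-9,np.sin(r)/np.maximum(r,1e-9),1)
        ray=np.c_[d*k[:,None],np.cos(r)]
    w=ray@Rc.T
    return (c+w*((z-c[2])/w[:,2])[:,None])[:,:2]
def proj(g,P):
    P=np.atleast_2d(P).astype(float); Rc,c=campose(g); f=foc(g); q=(P-c)@Rc
    if 'rvec' in g: d=q[:,:2]/q[:,2:]
    else:
        n=np.linalg.norm(q[:,:2],axis=1); d=q[:,:2]*(np.arctan2(n,q[:,2])/np.maximum(n,1e-9))[:,None]
    return d*f+[g['cx'],g['cy']]
E
python3 - <<'E'
from h import *
for n in ['scene','side','wrist']:
    g=grab(n,n+'0'); print(n,g['vertical_fov'],g['cx'],g['cy'],campose(g)[1])
    if n=='wrist': print(g['T_tool_cam'])
print(env.state())
E
```

```text
pics
scene 46.296287411646645 270.78253523440475 206.2029000760333 [  82.77953228 -726.60433362 1574.9241195 ]
side 54.10749854536512 280.1753063168855 209.89388002593108 [-178.75490017 1112.47945713  630.87879896]
wrist 65.70646984690485 281.0534701085839 209.24990340968188 [ 284.6203256  -506.38021035  384.29608834]
[[ 3.61802347e-04 -9.64515438e-01 -2.64026209e-01  7.43085800e+01]
 [ 9.99999935e-01  3.51093540e-04  8.77457735e-05  1.30347151e+00]
 [ 8.06574306e-06 -2.64026223e-01  9.64515502e-01 -1.71088114e+02]
 [ 0.00000000e+00  0.00000000e+00  0.00000000e+00  1.00000000e+00]]
{'time_s': 0.15, 'qpos': array([-6.91562622e+01,  1.83414936e+01,  8.96893365e+01, -2.12348693e-03,
        7.20438970e+01, -1.14542408e+00]), 'qvel': array([ 0.07455961, -0.09410032, -0.14181879, -0.03635341,  0.04640052,
        0.02991167]), 'effort': array([ 1.00464367e-03, -4.12773836e+01, -2.32154596e+01,  7.28795235e-02,
        4.33845143e-02, -9.13228337e-05]), 'ee_pos': array([ 215.15904268, -532.82388498,  213.33766585]), 'ee_rot': array([-1.79925247e+02,  5.24998237e-04,  2.19898182e+01]), 'force': array([-0.71688921, -0.91254666, -0.06200834]), 'torque': array([ 0.02059502,  0.05517175, -0.00560818]), 'gripper_force': 0.0, 'gripper_width': 91.3526139521349}
```

View pics/scene0.png

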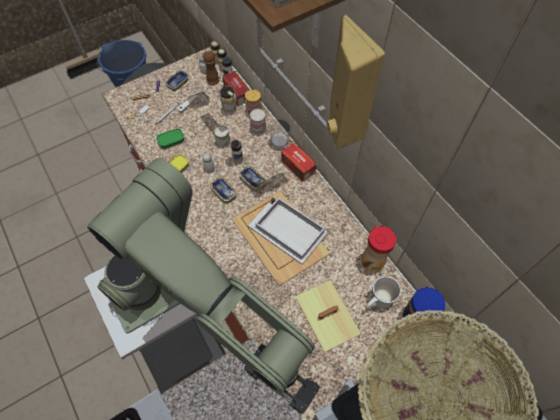

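View pics/side0.png

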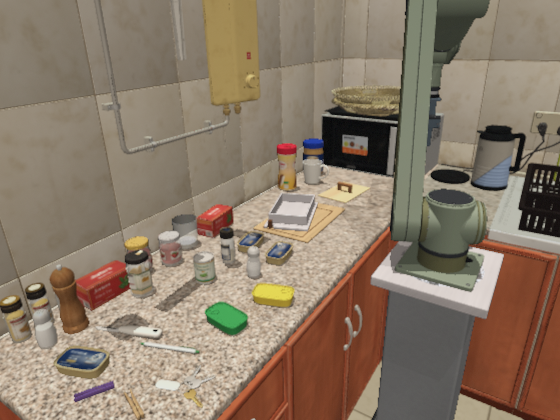

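The scene picture shows the board and tray at about (282,235), blue tubs at (223,189) and (252,177), the yellow-green divider at (328,315), and the tins, jars and shaker around (200–285, 70–160). In the side picture the same items are at rows 230–300. I need a closer crop.

```bash
python3 - <<'E'
from h import *
a=cv2.imread('pics/side0.png')[170:390,0:340]; cv2.imwrite('pics/sidec.png',cv2.resize(a,None,fx=2.35,fy=2.35,interpolation=cv2.INTER_CUBIC))
a=cv2.imread('pics/scene0.png')[30:280,150:350]; cv2.imwrite('pics/scenec.png',cv2.resize(a,None,fx=2.4,fy=2.4,interpolation=cv2.INTER_CUBIC))
g=grab('side')
for n,p in dict(tin1=(204,280),tin2=(170,264),spice=(227,265),shaker=(254,277),fatjar=(140,295),grey=(185,246),tubfar=(80,370)).items(): print(n,pt(g,p,0).round())
g=grab('scene')
for n,p in dict(t1=(223,189),t2=(252,177),board=(282,238),div=(328,315),far=(178,80)).items(): print(n,pt(g,p,20).round())
E
```

```text
tin1 [[537. 417.]]
tin2 [[684. 404.]]
spice [[533. 322.]]
shaker [[426. 333.]]
fatjar [[635. 558.]]
grey [[726. 299.]]
tubfar [[529. 800.]]
t1 [[429. 200.]]
t2 [[548. 187.]]
board [[505. -89.]]
div [[ 481. -402.]]
far [[535. 786.]]
```

View pics/sidec.png

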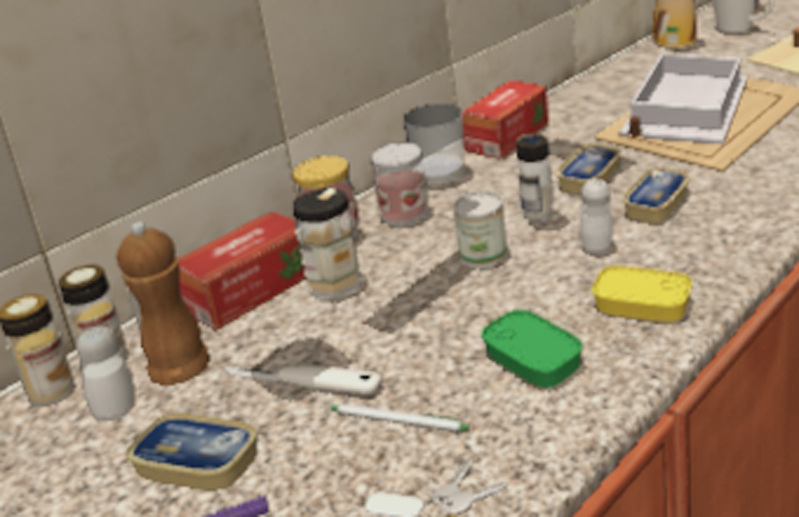

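View pics/scenec.png

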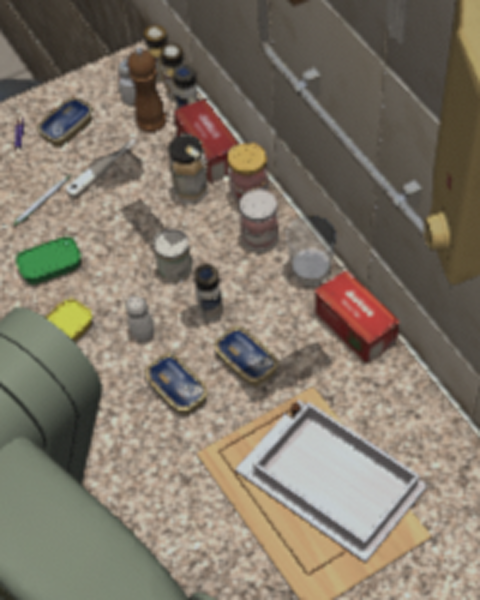

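The close objects are two blue tubs, one tin (side crop 480,230), a spice jar (535,180) and a shaker (597,215). The strawberry jar with the grey lid at (400,185) is the jam jar. The blue tub at (195,450) is too far away to count. Next I look at the tray from above.

Call:
{"name": "send_rows", "arguments": {
  "motion": [
    {"tx": 0.1, "ty": -0.056, "tz": -0.02, "gripper": 1},
    {"tx": 0.1, "ty": -0.056, "tz": -0.02, "gripper": 1},
    {"tx": 0.1, "ty": -0.056, "tz": -0.02, "gripper": 1},
    {"tx": 0.1, "ty": -0.056, "tz": -0.02, "gripper": 1},
    {"tx": 0.1, "ty": -0.056, "tz": -0.02, "gripper": 1},
    {"tx": 0.1, "ty": -0.056, "tz": -0.02, "gripper": 1},
    {"tx": 0.1, "ty": -0.056, "tz": -0.02, "gripper": 1},
    {"tx": 0.1, "ty": -0.056, "tz": -0.02, "gripper": 1},
    {"tx": 0.1, "ty": -0.056, "tz": -0.02, "gripper": 1},
    {"tx": 0.07, "ty": -0.056, "tz": -0.02, "gripper": 1},
    {"gripper": 1},
    {"gripper": 1}
  ]
}}

```text
invalid input at $.motion[0]: expected keys tx, ty, tz, rx, ry, rz, gripper
```

```bash
python3 - <<'E'
from h import *
g=grab('wrist','w1'); print(g['s']['time_s'],g['s']['ee_pos'],g['s']['ee_rot'])
cv2.imwrite('pics/w1.png',cv2.resize(g['frame'][:,:,::-1],None,fx=1.4,fy=1.4))
E
```

```text
0.25 [ 215.24400289 -532.97845371  213.58235688] [-1.79957740e+02 -1.67477830e-03  2.19898043e+01]
```

View pics/w1.png

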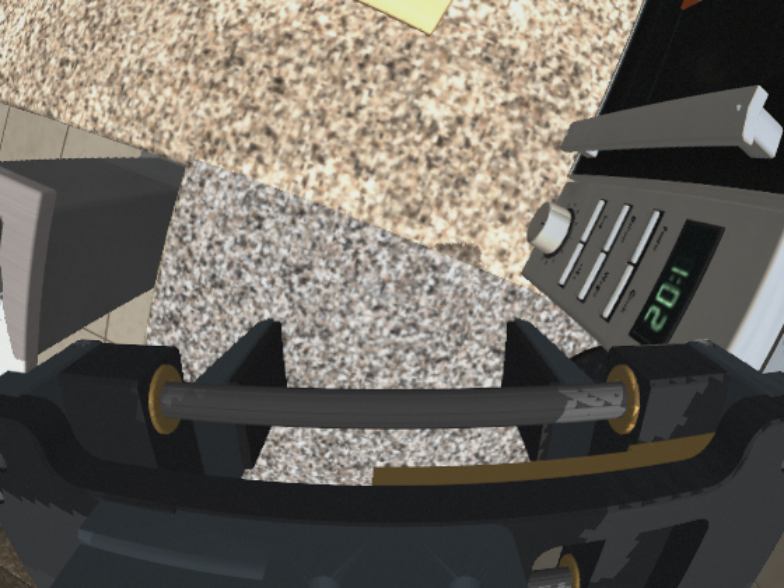

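The wrist picture has the gripper across its lower part, so it sees things ahead of the tool (+x up). I'll resend with all keys and aim for a point behind and above the tray.

Call:
{"name": "send_rows", "arguments": {
  "motion": [
    {"tx": 0.07, "ty": -0.067, "tz": -0.031, "rx": 0, "ry": 0, "rz": 0.08, "gripper": 1},
    {"tx": 0.07, "ty": -0.067, "tz": -0.031, "rx": 0, "ry": 0, "rz": 0, "gripper": 1},
    {"tx": 0.07, "ty": -0.067, "tz": -0.031, "rx": 0, "ry": 0, "rz": 0, "gripper": 1},
    {"tx": 0.07, "ty": -0.067, "tz": -0.031, "rx": 0, "ry": 0, "rz": 0, "gripper": 1},
    {"tx": 0.07, "ty": -0.067, "tz": -0.031, "rx": 0, "ry": 0, "rz": 0, "gripper": 1},
    {"tx": 0.07, "ty": -0.067, "tz": -0.031, "rx": 0, "ry": 0, "rz": 0, "gripper": 1},
    {"tx": 0.07, "ty": -0.067, "tz": -0.031, "rx": 0, "ry": 0, "rz": 0, "gripper": 1},
    {"tx": 0.07, "ty": -0.067, "tz": -0.031, "rx": 0, "ry": 0, "rz": 0, "gripper": 1},
    {"tx": 0.07, "ty": -0.067, "tz": -0.031, "rx": 0, "ry": 0, "rz": 0, "gripper": 1},
    {"tx": 0.07, "ty": -0.067, "tz": -0.031, "rx": 0, "ry": 0, "rz": 0, "gripper": 1},
    {"tx": 0, "ty": 0, "tz": 0, "rx": 0, "ry": 0, "rz": 0, "gripper": 1},
    {"tx": 0, "ty": 0, "tz": 0, "rx": 0, "ry": 0, "rz": 0, "gripper": 1}
  ]
}}

```text
time_s: 1.8
ee_pos: [430.5, -99.6, 368.6]
ee_rot: [180.0, 0.1, 19.6]
force: [0.3, -0.0, 0.4]
gripper_width: 0.8
gripper_force: 0.0
```

```bash
python3 - <<'E'
from h import *
g=grab('wrist'); print(g['s']['time_s'],g['s']['ee_pos'],g['s']['ee_rot'])
cv2.imwrite('pics/w2.png',cv2.resize(g['frame'][:,:,::-1],None,fx=1.4,fy=1.4))
import pickle; pickle.dump(g,open('w2.pkl','wb'))
E
```

```text
1.8 [430.50706    -99.56850216 368.57218943] [1.79988442e+02 6.11613054e-02 1.96133343e+01]
```

View pics/w2.png

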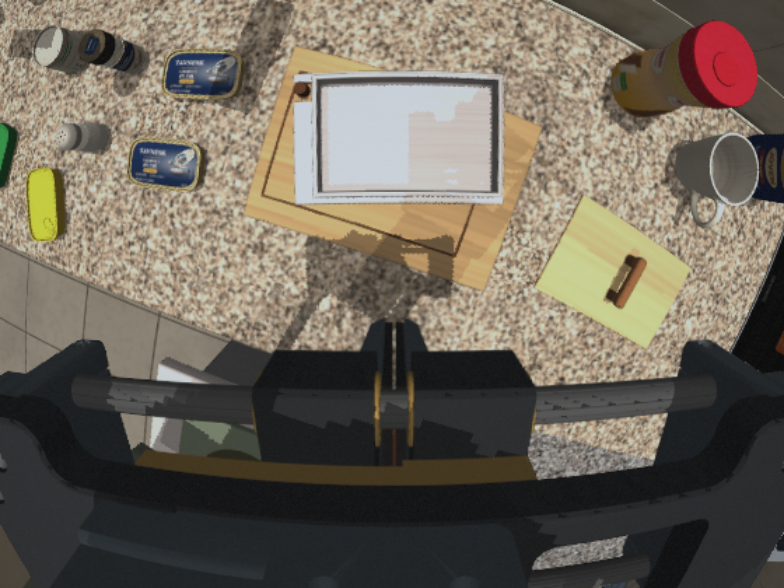

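The view shows everything: the board with corners (296,47), (541,126), (486,291), (245,214), the tray toe at (502,204), the peg at (302,89), the divider at (613,270), the tubs at (202,75) and (165,164), the tin at (57,48), the spice jar cap at (93,45) and the shaker top at (64,135).

```bash
python3 - <<'E'
from h import *
import pickle
g=pickle.load(open('w2.pkl','rb'))
def fit(P,Q):  # Q=R P + t
    P=np.array(P,float);Q=np.array(Q);p=P-P.mean(0);q=Q-Q.mean(0)
    a=np.arctan2((p[:,0]*q[:,1]-p[:,1]*q[:,0]).sum(),(p*q).sum())
    M=np.array([[np.cos(a),-np.sin(a)],[np.sin(a),np.cos(a)]]); t=Q.mean(0)-M@P.mean(0)
    return np.degrees(a),t,M,(Q-(P@M.T+t))
s=lambda l:np.array(l)/1.4
Q=pt(g,s([(296,47),(541,126),(486,291),(245,214)]),8)
Qo=pt(g,s([(264,194),(454,255)]),8)
a,t,M,r=fit([(107,148),(107,-162),(-107,-162),(-107,148),(-77,130),(-77,-112)],np.r_[Q,Qo]); print('board',a,t,r.round(1).tolist())
peg=M@[55,117]+t; print('peg',peg, pt(g,s([(302,88)]),36))
Qt=pt(g,s([(295,204),(502,205)]),17); print('plate -x edge',Qt,np.linalg.norm(Qt[0]-Qt[1])); d=Qt[0]-Qt[1]; ta=np.degrees(np.arctan2(d[1],d[0]))-90; print('tray ang',ta)
T=np.radians(ta);Mt=np.array([[np.cos(T),-np.sin(T)],[np.sin(T),np.cos(T)]])
print('toe pred from peg',Mt@[-132,-229]+peg, 'toe final',M@[-132,-229]+peg)
D=pt(g,s([(588,195),(690,268),(648,347),(536,288)]),5); print('div',fit([(67,102),(67,-102),(-67,-102),(-67,102)],D)[:2],D.tolist())
print('handle',pt(g,s([(641,258),(621,304)]),42))
for n,q,z in [('tubfar',[(166,53),(240,54),(238,99),(164,93)],24),('tubnear',[(133,139),(200,142),(200,188),(130,183)],24),('tin',[(53,45)],72),('spice',[(93,43)],105),('shaker',[(64,135)],88)]:
    w=pt(g,s(q),z); print(n,w.mean(0), np.linalg.norm(w-np.roll(w,-1,0),axis=1).round(), (np.degrees(np.arctan2(*(w[0]-w[1])[::-1])) if len(w)>1 else ''))
pickle.dump((a,t,M),open('board.pkl','wb'))
E
```

```text
board 1.631289963655538 [505.98190087 -65.47809057] [[-2.0, -2.4], [-1.5, 3.5], [0.4, -0.5], [1.7, -2.1], [1.6, -0.9], [-0.1, 2.4]]
peg [557.6289088   53.04020579] [[557.4700816   51.22430152]]
plate -x edge [[ 428.35776219   19.57553056]
 [ 508.49776367 -207.511935  ]] 240.81348976569453
tray ang 19.43812421169595
toe pred from peg [ 509.36132575 -206.83522673] toe final [ 432.20147147 -179.6246991 ]
div (np.float64(-6.571363869770442), array([ 484.38248113, -399.88739938])) [[562.5577807928489, -310.1719755494812], [536.676900839474, -504.71248226293363], [409.3286679091453, -493.0862489665528], [428.96657496334, -291.5788907390467]]
handle [[ 517.12451003 -394.48891876]
 [ 454.27614187 -394.00727044]]
tubfar [544.23530008 182.18328353] [101.  55. 101.  52.] 100.60763598988562
tubnear [428.84283665 194.81443496] [ 97.  55. 102.  56.] 101.36790375504744
tin [540.88430625 393.02222917] [0.] 
spice [547.52648456 294.61663759] [0.] 
shaker [435.75315569 313.98466927] [0.]
```

Call:
{"name": "send_rows", "arguments": {
  "motion": [
    {"tx": 0.03, "ty": 0.0785, "tz": 0.07, "rx": 0, "ry": 0, "rz": 0, "gripper": 1},
    {"tx": 0.03, "ty": 0.0785, "tz": 0.07, "rx": 0, "ry": 0, "rz": 0, "gripper": 1},
    {"tx": 0.03, "ty": 0.0785, "tz": 0.07, "rx": 0, "ry": 0, "rz": 0, "gripper": 1},
    {"tx": 0.03, "ty": 0.0785, "tz": 0.07, "rx": 0, "ry": 0, "rz": 0, "gripper": 1},
    {"tx": 0, "ty": 0, "tz": 0.1, "rx": 0, "ry": 0, "rz": 0, "gripper": 1},
    {"tx": 0, "ty": 0, "tz": 0.1, "rx": 0, "ry": 0, "rz": 0, "gripper": 1},
    {"tx": 0, "ty": 0, "tz": 0.1, "rx": 0, "ry": 0, "rz": 0, "gripper": 1},
    {"tx": 0, "ty": 0, "tz": 0.08, "rx": 0, "ry": 0, "rz": 0, "gripper": 1},
    {"tx": 0, "ty": 0, "tz": 0.05, "rx": 0, "ry": 0, "rz": 0, "gripper": 1},
    {"tx": 0, "ty": 0, "tz": 0, "rx": 0, "ry": 0, "rz": 0, "gripper": 1},
    {"tx": 0, "ty": 0, "tz": 0, "rx": 0, "ry": 0, "rz": 0, "gripper": 1}
  ]
}}

```text
time_s: 3.22
ee_pos: [540.3, -228.3, 14.9]
ee_rot: [179.9, -0.1, 19.5]
force: [0.2, 0.7, 0.4]
gripper_width: 0.2
gripper_force: 0.0
```

```bash
cat >> h.py <<'E'
PEG=np.array([557.6,52.3])
def rz2(a): a=np.radians(a); return np.array([[np.cos(a),-np.sin(a)],[np.sin(a),np.cos(a)]])
def to(x,y,z,yaw=None,n=1,s=None):
    """print tool-frame shift (units) and rz to reach target pointing down; shift in present axes"""
    s=s or env.state(); e=s['ee_pos']; w=s['ee_rot'][2]
    d=np.array([x,y])-e[:2]; t=rz2(-w)@d
    dz=z-e[2]; rz=0 if yaw is None else -((yaw-w+90)%180-90)/30
    print('pos',e.round(1),'yaw %.1f'%w,'t',s['time_s'],'-> tx %.4f ty %.4f tz %.4f rz %.3f'%(t[0]/500/n,-t[1]/500/n,-dz/500/n,rz/n))
E
python3 - <<'E'
from h import *
s=env.state(); e=s['ee_pos']; w=s['ee_rot'][2]
print(e,w,s['force'],'in tray frame', rz2(-19.44)@(e[:2]-PEG))
# arc: approach then n steps rotating
def path(th0,th1,n,c,yaw0,p0):
    p=p0; y=yaw0
    for th in np.linspace(th0,th1,n+1)[0:]:
        q=PEG+rz2(th)@c; t=rz2(-y)@(q-p); ny=th
        print('tx %.4f ty %.4f rz %.4f'%(t[0]/500,-t[1]/500,-(ny-y)/30)); p=q;y=ny
path(19.44,1.63,10,np.array([-110,-242.5]),w,e[:2])
E
```

```text
[ 540.29309735 -228.30545193   14.85455122] 19.513561704283052 [0.16523435 0.72356954 0.3610818 ] in tray frame [-109.71122411 -258.84821004]
tx -0.0005 ty -0.0327 rz 0.0025
tx -0.0150 ty -0.0071 rz 0.0594
tx -0.0150 ty -0.0071 rz 0.0594
tx -0.0150 ty -0.0071 rz 0.0594
tx -0.0150 ty -0.0071 rz 0.0594
tx -0.0150 ty -0.0071 rz 0.0594
tx -0.0150 ty -0.0071 rz 0.0594
tx -0.0150 ty -0.0071 rz 0.0594
tx -0.0150 ty -0.0071 rz 0.0594
tx -0.0150 ty -0.0071 rz 0.0594
tx -0.0150 ty -0.0071 rz 0.0594
```

Call:
{"name": "send_rows", "arguments": {
  "motion": [
    {"tx": 0, "ty": -0.015, "tz": 0.005, "rx": 0, "ry": 0, "rz": 0, "gripper": 1},
    {"tx": 0, "ty": -0.018, "tz": 0, "rx": 0, "ry": 0, "rz": 0, "gripper": 1},
    {"tx": -0.015, "ty": -0.007, "tz": 0, "rx": 0, "ry": 0, "rz": 0.06, "gripper": 1},
    {"tx": -0.015, "ty": -0.007, "tz": 0, "rx": 0, "ry": 0, "rz": 0.06, "gripper": 1},
    {"tx": -0.015, "ty": -0.007, "tz": 0, "rx": 0, "ry": 0, "rz": 0.06, "gripper": 1},
    {"tx": -0.015, "ty": -0.007, "tz": 0, "rx": 0, "ry": 0, "rz": 0.06, "gripper": 1},
    {"tx": -0.015, "ty": -0.007, "tz": 0, "rx": 0, "ry": 0, "rz": 0.06, "gripper": 1},
    {"tx": -0.015, "ty": -0.007, "tz": 0, "rx": 0, "ry": 0, "rz": 0.06, "gripper": 1},
    {"tx": -0.015, "ty": -0.007, "tz": 0, "rx": 0, "ry": 0, "rz": 0.06, "gripper": 1},
    {"tx": -0.015, "ty": -0.007, "tz": 0, "rx": 0, "ry": 0, "rz": 0.06, "gripper": 1},
    {"tx": 0, "ty": 0, "tz": 0, "rx": 0, "ry": 0, "rz": 0, "gripper": 1}
  ]
}}

```text
time_s: 4.6
ee_pos: [468.5, -197.9, 11.5]
ee_rot: [-180.0, 0.1, 5.2]
force: [0.8, -3.2, 2.0]
gripper_width: 0.4
gripper_force: 2.0
```

```bash
python3 - <<'E'
from h import *
import pickle
s=env.state(); e=s['ee_pos']
print(e,s['ee_rot'],s['force'])
g=grab('wrist'); sc=grab('scene'); pickle.dump((g,sc),open('w3.pkl','wb'))
a=cv2.resize(g['frame'][:240,:,::-1],None,fx=1.4,fy=1.4)
b=cv2.resize(sc['frame'][170:300,200:400,::-1],(400,260),interpolation=cv2.INTER_CUBIC)
o=np.zeros((600,784,3),np.uint8); o[:336]=a; o[338:598,:400]=b; cv2.imwrite('pics/w3.png',o)
E
```

```text
[ 468.47577172 -197.88565988   11.46791708] [-1.79967574e+02  1.12775897e-01  5.17823858e+00] [ 0.76910556 -3.23505266  2.02768465]
```

View pics/w3.png

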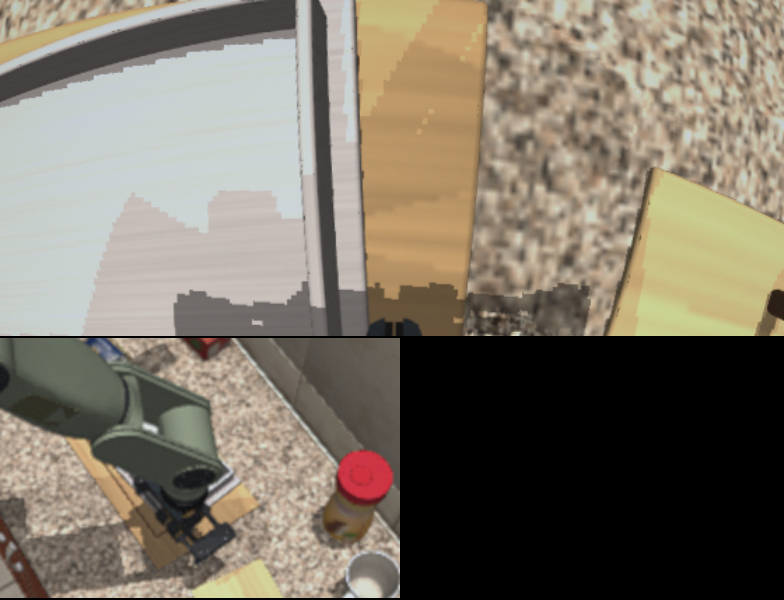

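The tray has turned with the finger; its -y edge at column ~360 is almost parallel to the board edge at ~475. I'll finish the arc, back off and rise for a check.

Call:
{"name": "send_rows", "arguments": {
  "motion": [
    {"tx": -0.015, "ty": -0.007, "tz": 0, "rx": 0, "ry": 0, "rz": 0.06, "gripper": 1},
    {"tx": -0.013, "ty": -0.006, "tz": 0, "rx": 0, "ry": 0, "rz": 0.055, "gripper": 1},
    {"tx": 0, "ty": 0, "tz": 0, "rx": 0, "ry": 0, "rz": 0, "gripper": 1},
    {"tx": 0, "ty": 0.04, "tz": 0, "rx": 0, "ry": 0, "rz": 0, "gripper": 1},
    {"tx": 0, "ty": 0, "tz": -0.1, "rx": 0, "ry": 0, "rz": 0, "gripper": 1},
    {"tx": 0, "ty": -0.045, "tz": -0.1, "rx": 0, "ry": 0, "rz": 0, "gripper": 1},
    {"tx": -0.01, "ty": -0.045, "tz": -0.1, "rx": 0, "ry": 0, "rz": 0, "gripper": 1},
    {"tx": -0.01, "ty": -0.045, "tz": -0.1, "rx": 0, "ry": 0, "rz": 0, "gripper": 1},
    {"tx": -0.01, "ty": -0.045, "tz": -0.1, "rx": 0, "ry": 0, "rz": 0, "gripper": 1},
    {"tx": -0.01, "ty": -0.045, "tz": -0.1, "rx": 0, "ry": 0, "rz": 0, "gripper": 1},
    {"tx": 0, "ty": -0.045, "tz": -0.1, "rx": 0, "ry": 0, "rz": 0, "gripper": 1},
    {"tx": 0, "ty": 0, "tz": 0, "rx": 0, "ry": 0, "rz": 0, "gripper": -1}
  ]
}}

```text
time_s: 6.2
ee_pos: [433.1, -78.1, 365.1]
ee_rot: [179.9, -0.4, 1.8]
force: [0.0, -0.5, 0.3]
gripper_width: 7.3
gripper_force: 0.0
```

```bash
python3 - <<'E'
from h import *
import pickle
g=grab('wrist'); pickle.dump(g,open('w4.pkl','wb')); print(g['s']['time_s'],g['s']['ee_pos'],g['s']['ee_rot'])
a=g['frame'][:300,:,::-1]; a=cv2.resize(a[0:240,60:460],None,fx=2,fy=2,interpolation=cv2.INTER_CUBIC)
cv2.imwrite('pics/w4.png',a)
E
```

```text
6.2 [433.14450548 -78.05209982 365.1270323 ] [179.94922283  -0.40091891   1.83822319]
```

View pics/w4.png

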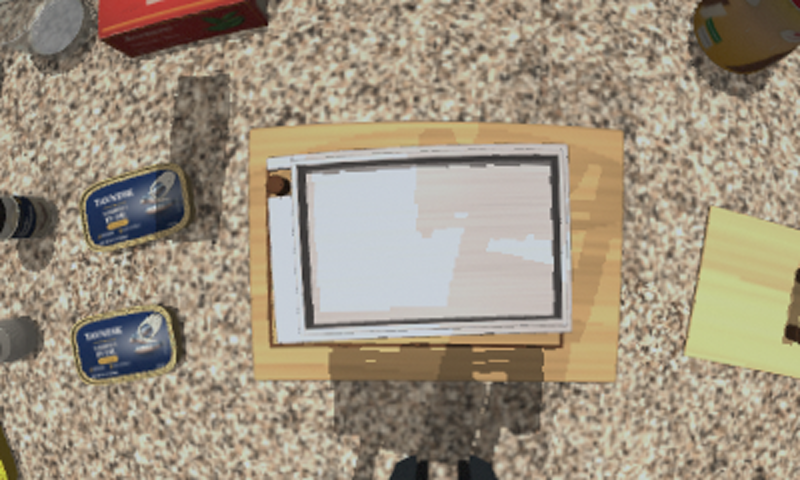

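The tray is about 2–3° short: the outline's -x line shows at row ~346, and the plate edge runs from (276,343) to (570,331). I'll measure it.

```bash
cat > m.py <<'E'
from h import *
import pickle
def board(g,px,ref):  # px of corners ++,+-,--,-+
    Q=pt(g,px,8); P=np.array([(107,148),(107,-162),(-107,-162),(-107,148)],float)
    p=P-P.mean(0);q=Q-Q.mean(0)
    a=np.degrees(np.arctan2((p[:,0]*q[:,1]-p[:,1]*q[:,0]).sum(),(p*q).sum())); t=Q.mean(0)-rz2(a)@P.mean(0)
    return a,t,(Q-P@rz2(a).T-t)
E
python3 - <<'E'
from m import *
g=pickle.load(open('w4.pkl','rb'))
s=lambda l:np.array(l,float)/2+[60,0]
a,t,r=board(g,s([(250,128),(622,131),(615,382),(256,381)]),0); print('board',a,t,r.round(1).tolist())
I=lambda Q:((Q-t)@rz2(a)).round(1)
print('outline',I(pt(g,s([(270,346),(562,347)]),8)))
print('plate -x edge top',I(pt(g,s([(276,344),(570,331.5)]),18)))
print('plate -y edge top',I(pt(g,s([(568,146),(571,331)]),18)))
print('wall top corners',I(pt(g,s([(291,158),(557,146),(566,329),(300,338)]),52)))
print('peg',I(pt(g,s([(278,185)]),36)))
# line fits
E
```

```text
board 1.5244914967082543 [504.80347075 -64.73692396] [[0.5, -1.7], [-1.3, 2.4], [0.7, 1.9], [0.1, -2.6]]
outline [[ -77.   131.5]
 [ -77.2 -112.5]]
plate -x edge top [[ -73.9  123.5]
 [ -62.8 -116.8]]
plate -y edge top [[  88.  -112. ]
 [ -62.4 -117.6]]
wall top corners [[  72.9  100.6]
 [  81.8  -97.1]
 [ -56.8 -106.7]
 [ -64.6   95.4]]
peg [[ 54.3 114.6]]
```

Call:
{"name": "send_rows", "arguments": {
  "motion": [
    {"tx": 0.01, "ty": 0.067, "tz": 0.07, "rx": 0, "ry": 0, "rz": 0, "gripper": 1},
    {"tx": 0.01, "ty": 0.067, "tz": 0.07, "rx": 0, "ry": 0, "rz": 0, "gripper": 1},
    {"tx": 0.01, "ty": 0.067, "tz": 0.07, "rx": 0, "ry": 0, "rz": 0, "gripper": 1},
    {"tx": 0.01, "ty": 0.067, "tz": 0.07, "rx": 0, "ry": 0, "rz": 0, "gripper": 1},
    {"tx": 0, "ty": 0, "tz": 0.1, "rx": 0, "ry": 0, "rz": 0, "gripper": 1},
    {"tx": 0, "ty": 0, "tz": 0.1, "rx": 0, "ry": 0, "rz": 0, "gripper": 1},
    {"tx": 0, "ty": 0, "tz": 0.1, "rx": 0, "ry": 0, "rz": 0, "gripper": 1},
    {"tx": 0, "ty": 0, "tz": 0.1, "rx": 0, "ry": 0, "rz": 0, "gripper": 1},
    {"tx": 0, "ty": 0, "tz": 0.026, "rx": 0, "ry": 0, "rz": 0, "gripper": 1},
    {"tx": 0, "ty": 0, "tz": 0, "rx": 0, "ry": 0, "rz": 0, "gripper": 1},
    {"tx": 0, "ty": 0, "tz": 0, "rx": 0, "ry": 0, "rz": 0, "gripper": 1}
  ]
}}

```text
time_s: 7.62
ee_pos: [454.3, -211.8, 8.3]
ee_rot: [-179.9, 0.2, 1.7]
force: [-3.5, -0.7, 5.6]
gripper_width: 0.6
gripper_force: 2.3
```

```bash
cat >> h.py <<'E'
BA=1.52; BT=np.array([505.0,-64.9])
def B(x,y): return BT+rz2(BA)@[x,y]
def toB(p): return rz2(-BA)@(np.array(p)[:2]-BT)
E
python3 - <<'E'
from h import *
s=env.state(); print(toB(s['ee_pos']),s['ee_pos'],s['force'])
to(*B(-55,-122.5),11)
E
```

```text
[ -54.60716199 -145.46679271] [ 454.27068939 -211.76411055    8.30139266] [-3.54103073 -0.68258496  5.5560249 ]
pos [ 454.3 -211.8    8.3] yaw 1.7 t 7.625 -> tx -0.0006 ty -0.0459 tz -0.0054 rz 0.000
```

Call:
{"name": "send_rows", "arguments": {
  "motion": [
    {"tx": 0, "ty": 0, "tz": -0.007, "rx": 0, "ry": 0, "rz": 0, "gripper": 1},
    {"tx": 0, "ty": -0.016, "tz": 0, "rx": 0, "ry": 0, "rz": 0, "gripper": 1},
    {"tx": -0.002, "ty": -0.012, "tz": 0, "rx": 0, "ry": 0, "rz": 0, "gripper": 1},
    {"tx": -0.004, "ty": -0.01, "tz": 0, "rx": 0, "ry": 0, "rz": 0, "gripper": 1},
    {"tx": -0.004, "ty": -0.008, "tz": 0, "rx": 0, "ry": 0, "rz": 0, "gripper": 1},
    {"tx": 0, "ty": 0, "tz": 0, "rx": 0, "ry": 0, "rz": 0, "gripper": 1},
    {"tx": 0, "ty": 0, "tz": 0, "rx": 0, "ry": 0, "rz": 0, "gripper": 1}
  ]
}}

```text
time_s: 8.5
ee_pos: [450.0, -188.8, 11.9]
ee_rot: [-180.0, 0.0, 1.7]
force: [-1.3, -2.0, -1.1]
gripper_width: 0.4
gripper_force: 0.8
```

```bash
python3 - <<'E'
from h import *
s=env.state(); print(toB(s['ee_pos']),s['ee_pos'],s['force'])
E
```

```text
[ -58.25374194 -122.44746538] [ 450.01478436 -188.84961189   11.88623165] [-1.3260791  -2.02340979 -1.06462982]
```

Call:
{"name": "send_rows", "arguments": {
  "motion": [
    {"tx": 0, "ty": 0.04, "tz": 0, "rx": 0, "ry": 0, "rz": 0, "gripper": 1},
    {"tx": 0, "ty": 0, "tz": -0.1, "rx": 0, "ry": 0, "rz": 0, "gripper": 1},
    {"tx": 0, "ty": -0.045, "tz": -0.1, "rx": 0, "ry": 0, "rz": 0, "gripper": 1},
    {"tx": -0.01, "ty": -0.045, "tz": -0.1, "rx": 0, "ry": 0, "rz": 0, "gripper": 1},
    {"tx": -0.01, "ty": -0.045, "tz": -0.1, "rx": 0, "ry": 0, "rz": 0, "gripper": 1},
    {"tx": -0.01, "ty": -0.045, "tz": -0.1, "rx": 0, "ry": 0, "rz": 0, "gripper": 1},
    {"tx": 0, "ty": -0.045, "tz": -0.1, "rx": 0, "ry": 0, "rz": 0, "gripper": 1},
    {"tx": 0, "ty": -0.045, "tz": -0.1, "rx": 0, "ry": 0, "rz": 0, "gripper": 1},
    {"tx": 0, "ty": 0, "tz": 0, "rx": 0, "ry": 0, "rz": 0, "gripper": 1},
    {"tx": 0, "ty": 0, "tz": 0, "rx": 0, "ry": 0, "rz": 0, "gripper": 1}
  ]
}}

```text
time_s: 9.75
ee_pos: [431.6, -74.9, 361.3]
ee_rot: [-180.0, 0.0, 1.7]
force: [0.2, 0.0, -0.2]
gripper_width: 0.4
gripper_force: 0.0
```

```bash
python3 - <<'E'
from h import *
import pickle
g=grab('wrist'); pickle.dump(g,open('w5.pkl','wb')); print(g['s']['time_s'],g['s']['ee_pos'],g['s']['ee_rot'])
a=g['frame'][:300,:,::-1]; a=cv2.resize(a[40:205,170:370],None,fx=3.6,fy=3.6,interpolation=cv2.INTER_CUBIC)
cv2.imwrite('pics/w5.png',a)
E
```

```text
9.75 [431.61051683 -74.9259332  361.33205046] [-1.79990717e+02  4.78196269e-02  1.71661684e+00]
```

View pics/w5.png

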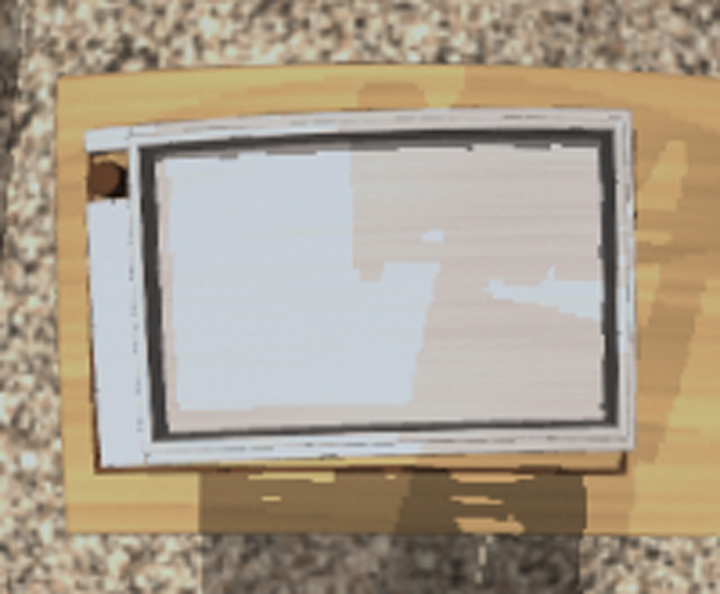

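The tray is still ~1.7° short: the outline corner shows at (625,470), the tray toe at (631,449).

```bash
python3 - <<'E'
from m import *
g=pickle.load(open('w5.pkl','rb'))
s=lambda l:np.array(l,float)/3.6+[170,40]
Q=pt(g,s([(97,470),(622,470)]),8)
print('outline in B',[toB(q).round(1) for q in Q])
for n,l,z in [('-x edge',[(100,466),(631,449.5)],18),('-y edge',[(631,112),(634,449)],18),('+y edge',[(87,130),(100,466)],18),('walltop',[(137,142),(618,127),(623,443),(146,460)],52)]:
  print(n,[toB(q).round(1).tolist() for q in pt(g,s(l),z)])
E
```

```text
outline in B [array([-76.5, 130.6]), array([ -76.3, -110.9])]
-x edge [[-73.2, 126.4], [-65.4, -112.7]]
-y edge [[85.8, -109.7], [-65.2, -114.1]]
+y edge [[79.1, 129.5], [-73.2, 126.4]]
walltop [[67.5, 98.9], [73.5, -97.7], [-58.3, -102.3], [-66.1, 97.3]]
```

Call:
{"name": "send_rows", "arguments": {
  "motion": [
    {"tx": 0.0075, "ty": 0.066, "tz": 0.07, "rx": 0, "ry": 0, "rz": 0, "gripper": 1},
    {"tx": 0.0075, "ty": 0.066, "tz": 0.07, "rx": 0, "ry": 0, "rz": 0, "gripper": 1},
    {"tx": 0.0075, "ty": 0.066, "tz": 0.07, "rx": 0, "ry": 0, "rz": 0, "gripper": 1},
    {"tx": 0.0075, "ty": 0.066, "tz": 0.07, "rx": 0, "ry": 0, "rz": 0, "gripper": 1},
    {"tx": 0, "ty": 0, "tz": 0.1, "rx": 0, "ry": 0, "rz": 0, "gripper": 1},
    {"tx": 0, "ty": 0, "tz": 0.1, "rx": 0, "ry": 0, "rz": 0, "gripper": 1},
    {"tx": 0, "ty": 0, "tz": 0.1, "rx": 0, "ry": 0, "rz": 0, "gripper": 1},
    {"tx": 0, "ty": 0, "tz": 0.1, "rx": 0, "ry": 0, "rz": 0, "gripper": 1},
    {"tx": 0, "ty": 0, "tz": 0.018, "rx": 0, "ry": 0, "rz": 0, "gripper": 1},
    {"tx": 0, "ty": 0, "tz": 0, "rx": 0, "ry": 0, "rz": 0, "gripper": 1},
    {"tx": 0, "ty": 0, "tz": 0, "rx": 0, "ry": 0, "rz": 0, "gripper": 1}
  ]
}}

```text
time_s: 11.18
ee_pos: [452.1, -206.7, 14.5]
ee_rot: [179.9, -0.2, 1.7]
force: [0.0, -0.2, 0.1]
gripper_width: 0.8
gripper_force: 0.0
```

```bash
python3 - <<'E'
from h import *
s=env.state(); print(toB(s['ee_pos']),s['ee_pos'],s['force'])
to(*B(-62,-118.7),12)
E
```

```text
[ -56.68515312 -140.35489334] [ 452.05783175 -206.70913049   14.51895017] [ 0.03380669 -0.15229353  0.06845809]
pos [ 452.1 -206.7   14.5] yaw 1.7 t 11.175 -> tx -0.0105 ty -0.0433 tz 0.0050 rz 0.000
```

Call:
{"name": "send_rows", "arguments": {
  "motion": [
    {"tx": 0, "ty": -0.014, "tz": 0.004, "rx": 0, "ry": 0, "rz": 0, "gripper": 1},
    {"tx": 0, "ty": -0.014, "tz": 0, "rx": 0, "ry": 0, "rz": 0, "gripper": 1},
    {"tx": -0.004, "ty": -0.006, "tz": 0, "rx": 0, "ry": 0, "rz": 0, "gripper": 1},
    {"tx": -0.004, "ty": -0.006, "tz": 0, "rx": 0, "ry": 0, "rz": 0, "gripper": 1},
    {"tx": -0.003, "ty": -0.003, "tz": 0, "rx": 0, "ry": 0, "rz": 0, "gripper": 1},
    {"tx": 0, "ty": 0, "tz": 0, "rx": 0, "ry": 0, "rz": 0, "gripper": 1},
    {"tx": 0, "ty": 0, "tz": 0, "rx": 0, "ry": 0, "rz": 0, "gripper": 1}
  ]
}}

```text
time_s: 12.05
ee_pos: [445.0, -186.6, 11.4]
ee_rot: [179.8, -0.1, 1.9]
force: [-1.4, -8.7, 1.0]
gripper_width: 0.4
gripper_force: 4.4
```

Call:
{"name": "send_rows", "arguments": {
  "motion": [
    {"tx": 0, "ty": 0.04, "tz": 0, "rx": 0, "ry": 0, "rz": 0, "gripper": 1},
    {"tx": 0, "ty": 0, "tz": -0.1, "rx": 0, "ry": 0, "rz": 0, "gripper": 1},
    {"tx": 0, "ty": -0.045, "tz": -0.1, "rx": 0, "ry": 0, "rz": 0, "gripper": 1},
    {"tx": -0.01, "ty": -0.045, "tz": -0.1, "rx": 0, "ry": 0, "rz": 0, "gripper": 1},
    {"tx": -0.01, "ty": -0.045, "tz": -0.1, "rx": 0, "ry": 0, "rz": 0, "gripper": 1},
    {"tx": -0.01, "ty": -0.045, "tz": -0.1, "rx": 0, "ry": 0, "rz": 0, "gripper": 1},
    {"tx": 0, "ty": -0.045, "tz": -0.1, "rx": 0, "ry": 0, "rz": 0, "gripper": 1},
    {"tx": 0, "ty": -0.045, "tz": -0.1, "rx": 0, "ry": 0, "rz": 0, "gripper": 1},
    {"tx": 0, "ty": 0, "tz": 0, "rx": 0, "ry": 0, "rz": 0, "gripper": 1},
    {"tx": 0, "ty": 0, "tz": 0, "rx": 0, "ry": 0, "rz": 0, "gripper": 1}
  ]
}}

```text
time_s: 13.3
ee_pos: [425.8, -70.4, 360.1]
ee_rot: [-180.0, 0.1, 1.7]
force: [1.1, -0.2, -1.2]
gripper_width: 0.6
gripper_force: 0.0
```

```bash
python3 - <<'E'
from h import *
import pickle
g=grab('wrist'); pickle.dump(g,open('w6.pkl','wb')); print(g['s']['time_s'],g['s']['ee_pos'],g['s']['ee_rot'])
a=g['frame'][:300,:,::-1]; a=cv2.resize(a[40:205,170:370],None,fx=3.6,fy=3.6,interpolation=cv2.INTER_CUBIC)
cv2.imwrite('pics/w6.png',a)
E
```

```text
13.3 [425.75085905 -70.37106671 360.14980824] [-1.79987060e+02  8.08066501e-02  1.73642336e+00]
```

View pics/w6.png

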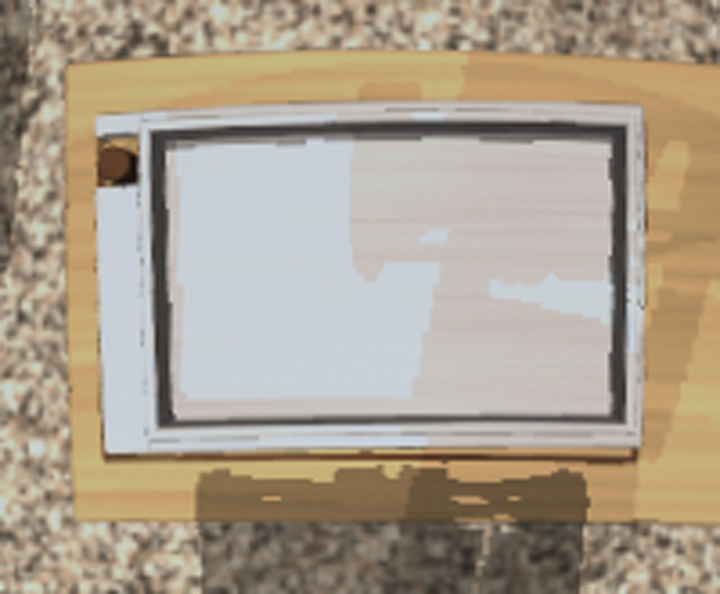

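Nearly there: the plate edge (106,455)–(638,448) against the outline (104,460)–(633,461). I'll measure it.

```bash
cat > q.py <<'E'
from m import *
g=pickle.load(open('w6.pkl','rb'))
s=lambda l:np.array(l,float)/3.6+[170,40]
print('outline in B',[toB(q).round(1) for q in pt(g,s([(104,460),(633,461)]),8)])
for n,l,z in [('-x edge',[(106,455),(638,448.5)],18),('-y edge',[(644,108),(640,448)],18),('+y edge',[(97,117),(106,455)],18)]:
  print(n,[toB(q).round(1).tolist() for q in pt(g,s(l),z)])
to(*B(-60,-140),14)
E
python3 q.py
```

```text
outline in B [array([-77.7, 131.4]), array([ -77.8, -110.9])]
-x edge [[-74.1, 127.8], [-70.6, -110.9]]
-y edge [[81.9, -110.5], [-70.4, -111.8]]
+y edge [[78.5, 129.3], [-74.1, 127.8]]
pos [425.6 -70.5 359.5] yaw 1.7 t 13.35 -> tx 0.0382 ty 0.2732 tz 0.6910 rz 0.000
```

Call:
{"name": "send_rows", "arguments": {
  "motion": [
    {"tx": 0.095, "ty": 0.0036, "tz": 0.05, "rx": 0, "ry": 0, "rz": 0, "gripper": 1},
    {"tx": 0.095, "ty": 0.0036, "tz": 0.05, "rx": 0, "ry": 0, "rz": 0, "gripper": 1},
    {"tx": 0.095, "ty": 0.0036, "tz": 0.05, "rx": 0, "ry": 0, "rz": 0, "gripper": 1},
    {"tx": 0.095, "ty": 0.0036, "tz": 0.05, "rx": 0, "ry": 0, "rz": 0, "gripper": 1},
    {"tx": 0, "ty": 0, "tz": 0.1, "rx": 0, "ry": 0, "rz": 0, "gripper": 1},
    {"tx": 0, "ty": 0, "tz": 0.1, "rx": 0, "ry": 0, "rz": 0, "gripper": 1},
    {"tx": 0, "ty": 0, "tz": 0.1, "rx": 0, "ry": 0, "rz": 0, "gripper": 1},
    {"tx": 0, "ty": 0, "tz": 0.1, "rx": 0, "ry": 0, "rz": 0, "gripper": 1},
    {"tx": 0, "ty": 0, "tz": 0.07, "rx": 0, "ry": 0, "rz": 0, "gripper": 1},
    {"tx": 0, "ty": 0, "tz": 0.02, "rx": 0, "ry": 0, "rz": 0, "gripper": 1},
    {"tx": 0, "ty": 0, "tz": 0, "rx": 0, "ry": 0, "rz": 0, "gripper": 1},
    {"tx": 0, "ty": 0, "tz": 0, "rx": 0, "ry": 0, "rz": 0, "gripper": 1}
  ]
}}

```text
time_s: 14.85
ee_pos: [617.4, -71.9, 17.4]
ee_rot: [180.0, -0.2, 1.7]
force: [-0.7, -0.3, -0.4]
gripper_width: 0.6
gripper_force: 0.0
```

```bash
python3 - <<'E'
from h import *
s=env.state(); print(toB(s['ee_pos']),s['ee_pos'],s['force'])
to(*B(91,-12),12)
E
```

```text
[112.20908204  -9.96360355] [617.43389213 -71.88365152  17.39396122] [-0.7031649  -0.34278947 -0.37724142]
pos [617.4 -71.9  17.4] yaw 1.7 t 14.85 -> tx -0.0424 ty 0.0039 tz 0.0108 rz 0.000
```

Call:
{"name": "send_rows", "arguments": {
  "motion": [
    {"tx": 0, "ty": 0.003, "tz": 0.01, "rx": 0, "ry": 0, "rz": 0, "gripper": 1},
    {"tx": -0.014, "ty": 0, "tz": 0, "rx": 0, "ry": 0, "rz": 0, "gripper": 1},
    {"tx": -0.012, "ty": 0, "tz": 0, "rx": 0, "ry": 0, "rz": 0, "gripper": 1},
    {"tx": -0.008, "ty": 0, "tz": 0, "rx": 0, "ry": 0, "rz": 0, "gripper": 1},
    {"tx": -0.008, "ty": 0, "tz": 0, "rx": 0, "ry": 0, "rz": 0, "gripper": 1},
    {"tx": 0, "ty": 0, "tz": 0, "rx": 0, "ry": 0, "rz": 0, "gripper": 1},
    {"tx": 0, "ty": 0, "tz": 0, "rx": 0, "ry": 0, "rz": 0, "gripper": 1}
  ]
}}

```text
time_s: 15.72
ee_pos: [595.9, -74.1, 11.3]
ee_rot: [180.0, -0.1, 1.8]
force: [3.1, -2.1, 1.0]
gripper_width: 0.3
gripper_force: 1.8
```

```bash
python3 - <<'E'
from m import *
s=env.state(); print(toB(s['ee_pos']),s['ee_pos'],s['force'])
E
```

```text
[ 90.59638487 -11.55837912] [595.87110274 -74.05116203  11.3384111 ] [ 3.12458014 -2.13754319  0.97126522]
```

Call:
{"name": "send_rows", "arguments": {
  "motion": [
    {"tx": 0.03, "ty": 0, "tz": 0, "rx": 0, "ry": 0, "rz": 0, "gripper": 1},
    {"tx": 0, "ty": 0, "tz": -0.1, "rx": 0, "ry": 0, "rz": 0, "gripper": 1},
    {"tx": 0, "ty": 0, "tz": -0.1, "rx": 0, "ry": 0, "rz": 0, "gripper": 1},
    {"tx": 0, "ty": 0, "tz": -0.1, "rx": 0, "ry": 0, "rz": 0, "gripper": 1},
    {"tx": -0.09, "ty": 0, "tz": -0.08, "rx": 0, "ry": 0, "rz": 0, "gripper": 1},
    {"tx": -0.09, "ty": 0, "tz": -0.08, "rx": 0, "ry": 0, "rz": 0, "gripper": 1},
    {"tx": -0.09, "ty": 0, "tz": -0.08, "rx": 0, "ry": 0, "rz": 0, "gripper": 1},
    {"tx": -0.09, "ty": 0, "tz": -0.08, "rx": 0, "ry": 0, "rz": 0, "gripper": -1},
    {"tx": 0, "ty": 0, "tz": -0.08, "rx": 0, "ry": 0, "rz": 0, "gripper": -1},
    {"tx": 0, "ty": 0, "tz": 0, "rx": 0, "ry": 0, "rz": 0, "gripper": -1},
    {"tx": 0, "ty": 0, "tz": 0, "rx": 0, "ry": 0, "rz": 0, "gripper": -1}
  ]
}}

```text
time_s: 17.1
ee_pos: [430.0, -78.3, 359.9]
ee_rot: [-179.9, 0.2, 1.8]
force: [-0.1, -0.0, -0.2]
gripper_width: 37.3
gripper_force: 0.0
```

```bash
python3 - <<'E'
from m import *
g=grab('wrist'); pickle.dump(g,open('w7.pkl','wb')); print(g['s']['time_s'],g['s']['ee_pos'],g['s']['ee_rot'])
a=g['frame'][:,:,::-1]; a=cv2.resize(a[0:215,130:400],None,fx=2.79,fy=2.79,interpolation=cv2.INTER_CUBIC)
cv2.imwrite('pics/w7.png',a)
E
```

```text
17.1 [429.98825219 -78.25004975 359.89719048] [-1.79941386e+02  1.74915829e-01  1.75850749e+00]
```

View pics/w7.png

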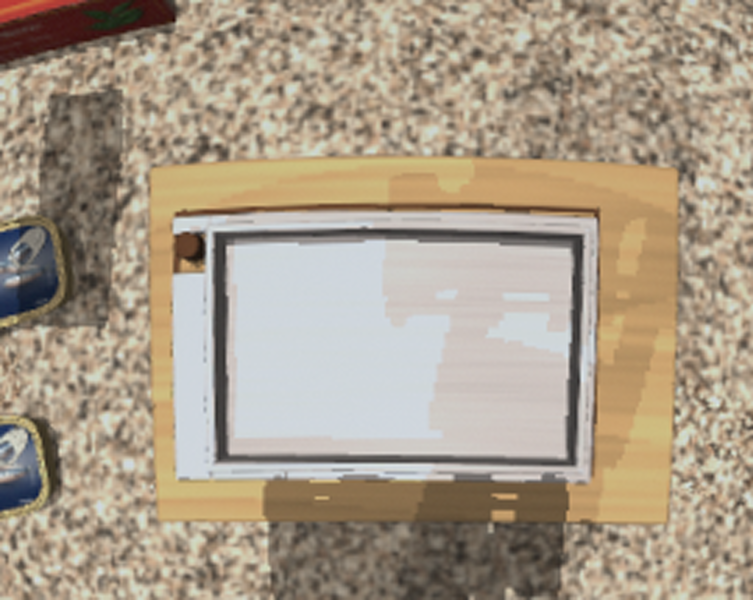

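The tray now lies square: the edge rows differ by about 1 px along the length, and the +x outline just shows at row 210. I'll check the numbers and the tubs by colour mask.

```bash
cat > tub.py <<'E'
from m import *
def tubs(g):
    """blue lids -> (x,y,yaw of long axis, long, short)"""
    hsv=cv2.cvtColor(g['frame'],cv2.COLOR_RGB2HSV); m=cv2.inRange(hsv,(100,90,30),(125,255,200))
    m=cv2.morphologyEx(m,cv2.MORPH_CLOSE,np.ones((9,9))); out=[]
    for c in cv2.findContours(m,cv2.RETR_EXTERNAL,cv2.CHAIN_APPROX_NONE)[0]:
        if cv2.contourArea(c)<250: continue
        w=pt(g,c.reshape(-1,2),26); (cx,cy),(a,b),t=cv2.minAreaRect(w.astype(np.float32))
        if a<b: a,b,t=b,a,t+90
        if a>130 or b<30: continue
        t=(t+90)%180-90
        out.append((round(cx,1),round(cy,1),round(t,1),round(a),round(b)))
    return out
E
python3 - <<'E'
from tub import *
g=pickle.load(open('w7.pkl','rb'))
s=lambda l:np.array(l,float)/2.79+[130,0]
print('outline +x',[toB(q).round(1) for q in pt(g,s([(176,212),(599,209)]),8)])
for n,l,z in [('+x edge',[(176,217),(597,215)],18),('-x edge',[(177,478),(590,479)],18),('-y edge',[(597,215),(590,479)],18),('boardc',[(151,168),(678,170),(668,522),(158,521)],8)]:
  print(n,[toB(q).round(1).tolist() for q in pt(g,s(l),z)])
print(tubs(g)); print(tubs(grab('scene')))
E
```

```text
outline +x [array([ 78.1, 130.7]), array([  78.3, -113.2])]
+x edge [[73.6, 127.9], [73.3, -110.2]]
-x edge [[-78.6, 130.6], [-78.9, -109.6]]
-y edge [[73.3, -110.2], [-78.9, -109.6]]
boardc [[106.1, 146.3], [105.4, -160.5], [-105.5, -160.9], [-106.2, 146.9]]
[(427.4, 196.4, -81.6, 92, 50), (544.9, 182.9, -79.5, 92, 51), (732.1, -573.7, 21.3, 105, 103)]
[]
```

The tray sits square, within about 3 mm of the outline. Next is the near tub: move above it, turn the gripper across its short side and re-measure.

Call:
{"name": "send_rows", "arguments": {
  "motion": [
    {"tx": 0.002, "ty": -0.0915, "tz": 0.04, "rx": 0, "ry": 0, "rz": 0, "gripper": -1},
    {"tx": 0.002, "ty": -0.0915, "tz": 0.04, "rx": 0, "ry": 0, "rz": 0, "gripper": -1},
    {"tx": 0.002, "ty": -0.0915, "tz": 0.04, "rx": 0, "ry": 0, "rz": 0, "gripper": -1},
    {"tx": 0.002, "ty": -0.0915, "tz": 0.04, "rx": 0, "ry": 0, "rz": 0, "gripper": -1},
    {"tx": 0.002, "ty": -0.0915, "tz": 0.04, "rx": 0, "ry": 0, "rz": 0, "gripper": -1},
    {"tx": 0.002, "ty": -0.0915, "tz": 0.04, "rx": 0, "ry": 0, "rz": 0, "gripper": -1},
    {"tx": 0, "ty": 0, "tz": 0, "rx": 0, "ry": 0, "rz": -0.32, "gripper": -1},
    {"tx": 0, "ty": 0, "tz": 0, "rx": 0, "ry": 0, "rz": -0.32, "gripper": -1},
    {"tx": 0, "ty": 0, "tz": 0, "rx": 0, "ry": 0, "rz": -0.32, "gripper": -1},
    {"tx": 0, "ty": 0, "tz": 0, "rx": 0, "ry": 0, "rz": -0.32, "gripper": -1},
    {"tx": 0, "ty": 0, "tz": 0, "rx": 0, "ry": 0, "rz": -0.32, "gripper": -1},
    {"tx": 0, "ty": 0, "tz": 0, "rx": 0, "ry": 0, "rz": -0.32, "gripper": -1}
  ]
}}

```text
time_s: 18.7
ee_pos: [427.4, 195.8, 239.4]
ee_rot: [-179.9, 0.2, 59.7]
force: [0.1, 0.0, 0.6]
gripper_width: 90.8
gripper_force: 0.0
```

Call:
{"name": "send_rows", "arguments": {
  "motion": [
    {"tx": 0, "ty": 0, "tz": 0, "rx": 0, "ry": 0, "rz": -0.32, "gripper": -1},
    {"tx": 0, "ty": 0, "tz": 0, "rx": 0, "ry": 0, "rz": -0.32, "gripper": -1},
    {"tx": 0, "ty": 0, "tz": 0, "rx": 0, "ry": 0, "rz": -0.32, "gripper": -1},
    {"tx": 0, "ty": 0, "tz": 0, "rx": 0, "ry": 0, "rz": -0.32, "gripper": -1},
    {"tx": 0, "ty": 0, "tz": 0, "rx": 0, "ry": 0, "rz": 0, "gripper": -1},
    {"tx": 0, "ty": 0, "tz": 0, "rx": 0, "ry": 0, "rz": 0, "gripper": -1}
  ]
}}

```text
time_s: 19.45
ee_pos: [427.8, 195.9, 240.2]
ee_rot: [-179.9, 0.0, 97.6]
force: [-0.6, -0.2, 0.1]
gripper_width: 91.1
gripper_force: 0.0
```

```bash
sed -i 's/<250/<60/; s/b<30/b<25/' tub.py; python3 - <<'E'
from tub import *
g=grab('wrist','w8'); print(g['s']['ee_pos'],g['s']['ee_rot'],g['s']['qpos'].round()); print(tubs(g)); print('scene',tubs(grab('scene'))); print('side',tubs(grab('side')))
E
```

```text
[427.8087654  195.86921784 240.18172369] [-1.79901743e+02  2.86318863e-02  9.76116451e+01] [ 23.   8. 100.  -0.  72.  16.]
[(544.7, 185.2, -79.1, 91, 50), (426.7, 198.9, -81.6, 91, 49)]
scene [(427.9, 201.2, -80.5, 79, 42), (545.7, 185.2, -81.4, 84, 40)]
side [(527.4, 792.5, 20.1, 88, 47), (423.4, 206.7, -82.9, 81, 44), (541.1, 195.3, -80.2, 77, 41)]
```

Call:
{"name": "send_rows", "arguments": {
  "motion": [
    {"tx": 0.005, "ty": 0, "tz": 0.1, "rx": 0, "ry": 0, "rz": -0.03, "gripper": -1},
    {"tx": 0, "ty": 0, "tz": 0.1, "rx": 0, "ry": 0, "rz": 0, "gripper": -1},
    {"tx": 0, "ty": 0, "tz": 0.1, "rx": 0, "ry": 0, "rz": 0, "gripper": -1},
    {"tx": 0, "ty": 0, "tz": 0.1, "rx": 0, "ry": 0, "rz": 0, "gripper": -1},
    {"tx": 0, "ty": 0, "tz": 0.05, "rx": 0, "ry": 0, "rz": 0, "gripper": -1},
    {"tx": 0, "ty": 0, "tz": 0.013, "rx": 0, "ry": 0, "rz": 0, "gripper": -1},
    {"tx": 0, "ty": 0, "tz": 0, "rx": 0, "ry": 0, "rz": 0, "gripper": -1},
    {"tx": 0, "ty": 0, "tz": 0, "rx": 0, "ry": 0, "rz": 0, "gripper": 1},
    {"tx": 0, "ty": 0, "tz": 0, "rx": 0, "ry": 0, "rz": 0, "gripper": 1},
    {"tx": 0, "ty": 0, "tz": 0, "rx": 0, "ry": 0, "rz": 0, "gripper": 1},
    {"tx": 0, "ty": 0, "tz": 0, "rx": 0, "ry": 0, "rz": 0, "gripper": 1},
    {"tx": 0, "ty": 0, "tz": 0, "rx": 0, "ry": 0, "rz": 0, "gripper": 1}
  ],
  "grip_force": 20
}}

```text
time_s: 21.1
ee_pos: [427.9, 198.4, 9.9]
ee_rot: [180.0, -0.0, 98.6]
force: [-1.4, 0.0, 5.8]
gripper_width: 59.5
gripper_force: 20.0
```

Call:
{"name": "send_rows", "arguments": {
  "motion": [
    {"tx": 0, "ty": 0, "tz": -0.06, "rx": 0, "ry": 0, "rz": 0, "gripper": 1},
    {"tx": 0, "ty": 0, "tz": -0.1, "rx": 0, "ry": 0, "rz": 0, "gripper": 1},
    {"tx": 0, "ty": 0, "tz": -0.1, "rx": 0, "ry": 0, "rz": 0, "gripper": 1},
    {"tx": -0.0906, "ty": 0.016, "tz": -0.01, "rx": 0, "ry": 0, "rz": 0, "gripper": 1},
    {"tx": -0.0906, "ty": 0.016, "tz": -0.01, "rx": 0, "ry": 0, "rz": 0, "gripper": 1},
    {"tx": -0.0906, "ty": 0.016, "tz": -0.01, "rx": 0, "ry": 0, "rz": 0, "gripper": 1},
    {"tx": -0.0906, "ty": 0.016, "tz": -0.01, "rx": 0, "ry": 0, "rz": 0, "gripper": 1},
    {"tx": -0.0906, "ty": 0.016, "tz": 0, "rx": 0, "ry": 0, "rz": 0, "gripper": 1},
    {"tx": 0, "ty": 0, "tz": 0, "rx": 0, "ry": 0, "rz": 0.32, "gripper": 1},
    {"tx": 0, "ty": 0, "tz": 0, "rx": 0, "ry": 0, "rz": 0.32, "gripper": 1},
    {"tx": 0, "ty": 0, "tz": 0, "rx": 0, "ry": 0, "rz": 0.32, "gripper": 1},
    {"tx": 0, "ty": 0, "tz": 0, "rx": 0, "ry": 0, "rz": 0.32, "gripper": 1}
  ]
}}

```text
time_s: 22.6
ee_pos: [500.9, -19.6, 158.8]
ee_rot: [-179.9, 0.0, 59.9]
force: [0.9, 0.5, -1.7]
gripper_width: 59.7
gripper_force: 20.0
```

Call:
{"name": "send_rows", "arguments": {
  "motion": [
    {"tx": 0, "ty": 0, "tz": 0, "rx": 0, "ry": 0, "rz": 0.32, "gripper": 1},
    {"tx": 0, "ty": 0, "tz": 0, "rx": 0, "ry": 0, "rz": 0.32, "gripper": 1},
    {"tx": 0, "ty": 0, "tz": 0, "rx": 0, "ry": 0, "rz": 0.32, "gripper": 1},
    {"tx": 0, "ty": 0, "tz": 0, "rx": 0, "ry": 0, "rz": 0.32, "gripper": 1},
    {"tx": 0, "ty": 0, "tz": 0, "rx": 0, "ry": 0, "rz": 0.32, "gripper": 1},
    {"tx": 0, "ty": 0, "tz": 0, "rx": 0, "ry": 0, "rz": 0.35, "gripper": 1},
    {"tx": 0, "ty": 0, "tz": 0, "rx": 0, "ry": 0, "rz": 0, "gripper": 1},
    {"tx": 0, "ty": 0, "tz": 0, "rx": 0, "ry": 0, "rz": 0, "gripper": 1}
  ]
}}

```text
time_s: 23.6
ee_pos: [501.1, -19.6, 159.1]
ee_rot: [180.0, 0.0, 1.9]
force: [0.5, 1.1, -2.1]
gripper_width: 59.7
gripper_force: 20.0
```

```bash
python3 - <<'E'
from h import *
to(*B(-2.5,46),29,1.52)
E
```

```text
pos [501.1 -19.6 159.1] yaw 1.9 t 23.6 -> tx 0.0004 ty -0.0011 tz 0.2602 rz 0.012
```

Call:
{"name": "send_rows", "arguments": {
  "motion": [
    {"tx": 0, "ty": -0.001, "tz": 0.08, "rx": 0, "ry": 0, "rz": 0, "gripper": 1},
    {"tx": 0, "ty": 0, "tz": 0.08, "rx": 0, "ry": 0, "rz": 0, "gripper": 1},
    {"tx": 0, "ty": 0, "tz": 0.06, "rx": 0, "ry": 0, "rz": 0, "gripper": 1},
    {"tx": 0, "ty": 0, "tz": 0.02, "rx": 0, "ry": 0, "rz": 0, "gripper": 1},
    {"tx": 0, "ty": 0, "tz": 0.01, "rx": 0, "ry": 0, "rz": 0, "gripper": 1},
    {"tx": 0, "ty": 0, "tz": 0.008, "rx": 0, "ry": 0, "rz": 0, "gripper": 1},
    {"tx": 0, "ty": 0, "tz": 0, "rx": 0, "ry": 0, "rz": 0, "gripper": 1},
    {"tx": 0, "ty": 0, "tz": 0, "rx": 0, "ry": 0, "rz": 0, "gripper": 1}
  ]
}}

```text
time_s: 24.6
ee_pos: [501.8, -19.1, 31.1]
ee_rot: [180.0, -0.1, 1.7]
force: [-0.2, -0.5, -1.6]
gripper_width: 59.5
gripper_force: 20.0
```

Call:
{"name": "send_rows", "arguments": {
  "motion": [
    {"tx": 0, "ty": 0, "tz": 0.005, "rx": 0, "ry": 0, "rz": 0, "gripper": 1},
    {"tx": 0, "ty": 0, "tz": 0, "rx": 0, "ry": 0, "rz": 0, "gripper": -0.48},
    {"tx": 0, "ty": 0, "tz": 0, "rx": 0, "ry": 0, "rz": 0, "gripper": -0.48},
    {"tx": 0, "ty": 0, "tz": 0, "rx": 0, "ry": 0, "rz": 0, "gripper": -0.48},
    {"tx": 0, "ty": 0, "tz": -0.06, "rx": 0, "ry": 0, "rz": 0, "gripper": -0.48},
    {"tx": 0, "ty": 0, "tz": -0.1, "rx": 0, "ry": 0, "rz": 0, "gripper": -0.48},
    {"tx": 0, "ty": 0, "tz": -0.1, "rx": 0, "ry": 0, "rz": 0, "gripper": -1},
    {"tx": 0.02, "ty": -0.081, "tz": -0.08, "rx": 0, "ry": 0, "rz": 0, "gripper": -1},
    {"tx": 0.02, "ty": -0.081, "tz": -0.08, "rx": 0, "ry": 0, "rz": 0, "gripper": -1},
    {"tx": 0.02, "ty": -0.081, "tz": 0, "rx": 0, "ry": 0, "rz": 0, "gripper": -1},
    {"tx": 0.02, "ty": -0.081, "tz": 0, "rx": 0, "ry": 0, "rz": 0, "gripper": -1},
    {"tx": 0.02, "ty": -0.081, "tz": 0, "rx": 0, "ry": 0, "rz": 0, "gripper": -1}
  ]
}}

```text
time_s: 26.1
ee_pos: [545.2, 186.2, 238.1]
ee_rot: [180.0, -0.0, 1.7]
force: [0.6, -0.6, -0.7]
gripper_width: 91.5
gripper_force: 0.0
```

Call:
{"name": "send_rows", "arguments": {
  "motion": [
    {"tx": 0, "ty": 0, "tz": 0, "rx": 0, "ry": 0, "rz": -0.327, "gripper": -1},
    {"tx": 0, "ty": 0, "tz": 0, "rx": 0, "ry": 0, "rz": -0.327, "gripper": -1},
    {"tx": 0, "ty": 0, "tz": 0, "rx": 0, "ry": 0, "rz": -0.327, "gripper": -1},
    {"tx": 0, "ty": 0, "tz": 0, "rx": 0, "ry": 0, "rz": -0.327, "gripper": -1},
    {"tx": 0, "ty": 0, "tz": 0, "rx": 0, "ry": 0, "rz": -0.327, "gripper": -1},
    {"tx": 0, "ty": 0, "tz": 0, "rx": 0, "ry": 0, "rz": -0.327, "gripper": -1},
    {"tx": 0, "ty": 0, "tz": 0, "rx": 0, "ry": 0, "rz": -0.327, "gripper": -1},
    {"tx": 0, "ty": 0, "tz": 0, "rx": 0, "ry": 0, "rz": -0.327, "gripper": -1},
    {"tx": 0, "ty": 0, "tz": 0, "rx": 0, "ry": 0, "rz": -0.327, "gripper": -1},
    {"tx": 0, "ty": 0, "tz": 0, "rx": 0, "ry": 0, "rz": -0.327, "gripper": -1},
    {"tx": 0, "ty": 0, "tz": 0, "rx": 0, "ry": 0, "rz": 0, "gripper": -1},
    {"tx": 0, "ty": 0, "tz": 0, "rx": 0, "ry": 0, "rz": 0, "gripper": -1}
  ]
}}

```text
time_s: 27.6
ee_pos: [545.1, 184.9, 237.9]
ee_rot: [-180.0, 0.0, 99.7]
force: [1.0, -0.9, 0.0]
gripper_width: 90.9
gripper_force: 0.0
```

```bash
python3 - <<'E'
from tub import *
g=grab('wrist','w9'); print(g['s']['ee_pos'],g['s']['ee_rot'],g['s']['time_s']); T=tubs(g); print(T); print('scene',tubs(grab('scene'))); print('side',tubs(grab('side')))
t=min(T,key=lambda t:abs(t[0]-545)+abs(t[1]-185)); to(t[0],t[1],10,t[2])
E
```

```text
[545.11821624 184.85676844 237.87677412] [-1.79996871e+02  5.19948177e-03  9.97021988e+01] 27.6
[(502.0, -31.5, 1.2, 96, 53), (544.7, 184.8, -79.5, 91, 49)]
scene [(509.8, -11.2, 4.6, 85, 45), (545.7, 185.2, -81.4, 84, 40)]
side [(527.2, 792.7, 19.5, 88, 48), (541.6, 194.8, -80.2, 76, 42)]
pos [545.2 184.9 237.9] yaw 99.8 t 27.75 -> tx 0.0000 ty -0.0009 tz 0.4559 rz -0.024
```

Call:
{"name": "send_rows", "arguments": {
  "motion": [
    {"tx": 0, "ty": 0, "tz": 0.1, "rx": 0, "ry": 0, "rz": -0.02, "gripper": -1},
    {"tx": 0, "ty": 0, "tz": 0.1, "rx": 0, "ry": 0, "rz": 0, "gripper": -1},
    {"tx": 0, "ty": 0, "tz": 0.1, "rx": 0, "ry": 0, "rz": 0, "gripper": -1},
    {"tx": 0, "ty": 0, "tz": 0.1, "rx": 0, "ry": 0, "rz": 0, "gripper": -1},
    {"tx": 0, "ty": 0, "tz": 0.05, "rx": 0, "ry": 0, "rz": 0, "gripper": -1},
    {"tx": 0, "ty": 0, "tz": 0.006, "rx": 0, "ry": 0, "rz": 0, "gripper": -1},
    {"tx": 0, "ty": 0, "tz": 0, "rx": 0, "ry": 0, "rz": 0, "gripper": -1},
    {"tx": 0, "ty": 0, "tz": 0, "rx": 0, "ry": 0, "rz": 0, "gripper": 1},
    {"tx": 0, "ty": 0, "tz": 0, "rx": 0, "ry": 0, "rz": 0, "gripper": 1},
    {"tx": 0, "ty": 0, "tz": 0, "rx": 0, "ry": 0, "rz": 0, "gripper": 1},
    {"tx": 0, "ty": 0, "tz": 0, "rx": 0, "ry": 0, "rz": 0, "gripper": 1},
    {"tx": 0, "ty": 0, "tz": 0, "rx": 0, "ry": 0, "rz": 0, "gripper": 1}
  ],
  "grip_force": 20
}}

```text
time_s: 29.25
ee_pos: [545.3, 184.9, 10.4]
ee_rot: [180.0, 0.0, 100.4]
force: [-0.8, 0.1, 3.8]
gripper_width: 59.9
gripper_force: 20.0
```

```bash
python3 - <<'E'
from h import *
to(*B(-2.5,-46),160)
E
```

```text
pos [545.3 184.9  10.4] yaw 100.4 t 29.25 -> tx -0.5669 ty -0.1891 tz -0.2992 rz 0.000
```

Call:
{"name": "send_rows", "arguments": {
  "motion": [
    {"tx": 0, "ty": 0, "tz": -0.06, "rx": 0, "ry": 0, "rz": 0, "gripper": 1},
    {"tx": 0, "ty": 0, "tz": -0.1, "rx": 0, "ry": 0, "rz": 0, "gripper": 1},
    {"tx": 0, "ty": 0, "tz": -0.1, "rx": 0, "ry": 0, "rz": 0, "gripper": 1},
    {"tx": -0.0945, "ty": -0.0315, "tz": -0.01, "rx": 0, "ry": 0, "rz": 0, "gripper": 1},
    {"tx": -0.0945, "ty": -0.0315, "tz": -0.01, "rx": 0, "ry": 0, "rz": 0, "gripper": 1},
    {"tx": -0.0945, "ty": -0.0315, "tz": -0.01, "rx": 0, "ry": 0, "rz": 0, "gripper": 1},
    {"tx": -0.0945, "ty": -0.0315, "tz": -0.01, "rx": 0, "ry": 0, "rz": 0, "gripper": 1},
    {"tx": -0.0945, "ty": -0.0315, "tz": 0, "rx": 0, "ry": 0, "rz": 0, "gripper": 1},
    {"tx": -0.0945, "ty": -0.0315, "tz": 0, "rx": 0, "ry": 0, "rz": 0, "gripper": 1},
    {"tx": 0, "ty": 0, "tz": 0, "rx": 0, "ry": 0, "rz": 0.33, "gripper": 1},
    {"tx": 0, "ty": 0, "tz": 0, "rx": 0, "ry": 0, "rz": 0.33, "gripper": 1},
    {"tx": 0, "ty": 0, "tz": 0, "rx": 0, "ry": 0, "rz": 0.33, "gripper": 1}
  ]
}}

```text
time_s: 30.75
ee_pos: [503.1, -111.2, 159.3]
ee_rot: [-179.9, 0.0, 70.4]
force: [0.5, 1.4, -1.7]
gripper_width: 59.7
gripper_force: 20.0
```

Call:
{"name": "send_rows", "arguments": {
  "motion": [
    {"tx": 0, "ty": 0, "tz": 0, "rx": 0, "ry": 0, "rz": 0.33, "gripper": 1},
    {"tx": 0, "ty": 0, "tz": 0, "rx": 0, "ry": 0, "rz": 0.33, "gripper": 1},
    {"tx": 0, "ty": 0, "tz": 0, "rx": 0, "ry": 0, "rz": 0.33, "gripper": 1},
    {"tx": 0, "ty": 0, "tz": 0, "rx": 0, "ry": 0, "rz": 0.33, "gripper": 1},
    {"tx": 0, "ty": 0, "tz": 0, "rx": 0, "ry": 0, "rz": 0.33, "gripper": 1},
    {"tx": 0, "ty": 0, "tz": 0, "rx": 0, "ry": 0, "rz": 0.33, "gripper": 1},
    {"tx": 0, "ty": 0, "tz": 0, "rx": 0, "ry": 0, "rz": 0.33, "gripper": 1},
    {"tx": 0, "ty": 0, "tz": 0, "rx": 0, "ry": 0, "rz": 0, "gripper": 1},
    {"tx": 0, "ty": 0, "tz": 0, "rx": 0, "ry": 0, "rz": 0, "gripper": 1}
  ]
}}

```text
time_s: 31.88
ee_pos: [503.4, -111.0, 159.6]
ee_rot: [-180.0, 0.0, 1.6]
force: [0.5, 0.1, -0.9]
gripper_width: 59.5
gripper_force: 20.0
```

```bash
python3 - <<'E'
from h import *
to(*B(-2.5,-46),29,1.52)
E
```

```text
pos [ 503.4 -111.   159.6] yaw 1.6 t 31.875 -> tx 0.0007 ty -0.0001 tz 0.2613 rz 0.002
```

Call:
{"name": "send_rows", "arguments": {
  "motion": [
    {"tx": 0, "ty": 0, "tz": 0.08, "rx": 0, "ry": 0, "rz": 0, "gripper": 1},
    {"tx": 0, "ty": 0, "tz": 0.08, "rx": 0, "ry": 0, "rz": 0, "gripper": 1},
    {"tx": 0, "ty": 0, "tz": 0.07, "rx": 0, "ry": 0, "rz": 0, "gripper": 1},
    {"tx": 0, "ty": 0, "tz": 0.02, "rx": 0, "ry": 0, "rz": 0, "gripper": 1},
    {"tx": 0, "ty": 0, "tz": 0.01, "rx": 0, "ry": 0, "rz": 0, "gripper": 1},
    {"tx": 0, "ty": 0, "tz": 0.004, "rx": 0, "ry": 0, "rz": 0, "gripper": 1},
    {"tx": 0, "ty": 0, "tz": 0, "rx": 0, "ry": 0, "rz": 0, "gripper": 1},
    {"tx": 0, "ty": 0, "tz": 0, "rx": 0, "ry": 0, "rz": 0, "gripper": -0.48},
    {"tx": 0, "ty": 0, "tz": 0, "rx": 0, "ry": 0, "rz": 0, "gripper": -0.48},
    {"tx": 0, "ty": 0, "tz": 0, "rx": 0, "ry": 0, "rz": 0, "gripper": -0.48}
  ]
}}

```text
time_s: 33.12
ee_pos: [503.8, -111.1, 28.3]
ee_rot: [180.0, -0.0, 1.4]
force: [0.6, 0.5, -0.5]
gripper_width: 67.4
gripper_force: 0.0
```

Call:
{"name": "send_rows", "arguments": {
  "motion": [
    {"tx": 0, "ty": 0, "tz": -0.06, "rx": 0, "ry": 0, "rz": 0, "gripper": -0.48},
    {"tx": 0, "ty": 0, "tz": -0.1, "rx": 0, "ry": 0, "rz": 0, "gripper": -0.48},
    {"tx": 0, "ty": 0, "tz": -0.1, "rx": 0, "ry": 0, "rz": 0, "gripper": -0.48},
    {"tx": -0.03, "ty": 0.092, "tz": -0.06, "rx": 0, "ry": 0, "rz": 0, "gripper": -1},
    {"tx": -0.03, "ty": 0.092, "tz": -0.06, "rx": 0, "ry": 0, "rz": 0, "gripper": -1},
    {"tx": -0.03, "ty": 0.092, "tz": -0.06, "rx": 0, "ry": 0, "rz": 0, "gripper": -1},
    {"tx": -0.03, "ty": 0.092, "tz": -0.06, "rx": 0, "ry": 0, "rz": 0, "gripper": -1},
    {"tx": -0.03, "ty": 0.092, "tz": 0, "rx": 0, "ry": 0, "rz": 0, "gripper": -1},
    {"tx": -0.03, "ty": 0.092, "tz": 0, "rx": 0, "ry": 0, "rz": 0, "gripper": -1},
    {"tx": 0, "ty": 0, "tz": 0, "rx": 0, "ry": 0, "rz": 0, "gripper": -1},
    {"tx": 0, "ty": 0, "tz": 0, "rx": 0, "ry": 0, "rz": 0, "gripper": -1}
  ]
}}

```text
time_s: 34.5
ee_pos: [420.5, -388.7, 277.7]
ee_rot: [-179.9, 0.0, 1.4]
force: [0.1, 0.6, 0.3]
gripper_width: 91.0
gripper_force: 0.0
```

```bash
python3 - <<'E'
from m import *
g=grab('wrist','w10'); pickle.dump(g,open('w10.pkl','wb')); print(g['s']['ee_pos'],g['s']['ee_rot'],g['s']['time_s'])
sc=grab('scene'); 
o=np.zeros((600,784,3),np.uint8); o[:336]=cv2.resize(g['frame'][:240,:,::-1],None,fx=1.4,fy=1.4); o[340:600,:400]=cv2.resize(sc['frame'][170:300,200:400,::-1],(400,260),interpolation=cv2.INTER_CUBIC); cv2.imwrite('pics/w10v.png',o)
E
```

```text
[ 420.4892643  -388.69519438  277.74760307] [-1.79942945e+02  7.68841893e-03  1.42148997e+00] 34.5
```

View pics/w10v.png

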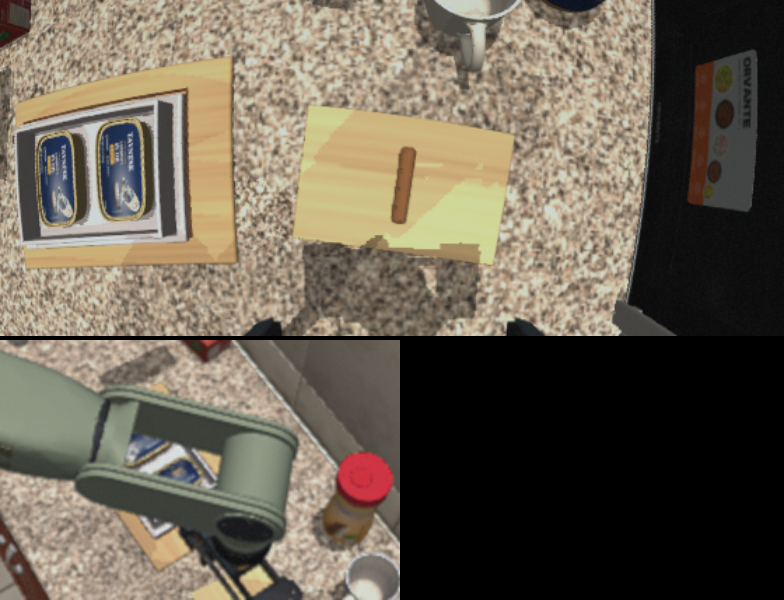

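Both tubs lie flat in the tray at (62,178) and (124,170). The divider has corners (309,105), (515,134), (494,264), (294,238), and its handle runs from (408,147) to (399,223).

```bash
python3 - <<'E'
from m import *
g=pickle.load(open('w10.pkl','rb')); s=lambda l:np.array(l,float)/1.4
D=pt(g,s([(309,105),(515,134),(494,264),(294,238)]),6)
P=np.array([(67,102),(67,-102),(-67,-102),(-67,102)],float); p=P;q=D-D.mean(0)
a=np.degrees(np.arctan2((p[:,0]*q[:,1]-p[:,1]*q[:,0]).sum(),(p*q).sum())); print('div',a,D.mean(0),(q-P@rz2(a).T).round(1).tolist())
H=pt(g,s([(408,147),(399,223)]),42); print('handle',H,H.mean(0),np.degrees(np.arctan2(*(H[0]-H[1])[::-1])))
print('tray -y wall outer top', [toB(x).round(1) for x in pt(g,s([(188,93),(188,242)]),18)])
m=D.mean(0); to(*m,26,a)
E
```

```text
div -6.151627833799854 [ 483.4101529  -397.99698038] [[-0.7, -0.8], [-0.8, 0.9], [1.0, 0.8], [0.5, -0.9]]
handle [[ 517.32792835 -400.08573592]
 [ 448.97975944 -393.97380216]] [ 483.1538439  -397.02976904] -5.109998318255963
tray -y wall outer top [array([  70.7, -117.8]), array([ -81.9, -111.8])]
pos [ 420.9 -388.1  278. ] yaw 1.5 t 34.6 -> tx 0.1245 ty 0.0231 tz 0.5040 rz 0.255
```

Call:
{"name": "send_rows", "arguments": {
  "motion": [
    {"tx": 0.062, "ty": 0.0115, "tz": 0.05, "rx": 0, "ry": 0, "rz": 0, "gripper": -1},
    {"tx": 0.062, "ty": 0.0115, "tz": 0.05, "rx": 0, "ry": 0, "rz": 0, "gripper": -1},
    {"tx": 0, "ty": 0, "tz": 0.1, "rx": 0, "ry": 0, "rz": 0.25, "gripper": -1},
    {"tx": 0, "ty": 0, "tz": 0.1, "rx": 0, "ry": 0, "rz": 0, "gripper": -1},
    {"tx": 0, "ty": 0, "tz": 0.1, "rx": 0, "ry": 0, "rz": 0, "gripper": -1},
    {"tx": 0, "ty": 0, "tz": 0.08, "rx": 0, "ry": 0, "rz": 0, "gripper": -1},
    {"tx": 0, "ty": 0, "tz": 0.035, "rx": 0, "ry": 0, "rz": 0, "gripper": -1},
    {"tx": 0, "ty": 0, "tz": 0, "rx": 0, "ry": 0, "rz": 0, "gripper": -1},
    {"tx": 0, "ty": 0, "tz": 0, "rx": 0, "ry": 0, "rz": 0, "gripper": -1}
  ]
}}

```text
time_s: 35.72
ee_pos: [484.1, -399.9, 22.4]
ee_rot: [179.9, -0.2, -6.0]
force: [0.4, -0.1, -0.2]
gripper_width: 91.0
gripper_force: 0.0
```

Call:
{"name": "send_rows", "arguments": {
  "motion": [
    {"tx": 0, "ty": 0, "tz": 0.001, "rx": 0, "ry": 0, "rz": 0, "gripper": 1},
    {"tx": 0, "ty": 0, "tz": 0, "rx": 0, "ry": 0, "rz": 0, "gripper": 1},
    {"tx": 0, "ty": 0, "tz": 0, "rx": 0, "ry": 0, "rz": 0, "gripper": 1},
    {"tx": 0, "ty": 0, "tz": 0, "rx": 0, "ry": 0, "rz": 0, "gripper": 1},
    {"tx": 0, "ty": 0, "tz": 0, "rx": 0, "ry": 0, "rz": 0, "gripper": 1},
    {"tx": 0, "ty": 0, "tz": 0, "rx": 0, "ry": 0, "rz": 0, "gripper": 1},
    {"tx": 0, "ty": 0, "tz": 0, "rx": 0, "ry": 0, "rz": 0, "gripper": 1}
  ],
  "grip_force": 35
}}

```text
time_s: 36.6
ee_pos: [482.8, -399.2, 19.9]
ee_rot: [180.0, 0.0, -6.1]
force: [1.0, 0.1, -0.2]
gripper_width: 23.8
gripper_force: 0.0
```

```bash
python3 - <<'E'
from h import *
to(*B(-2.5,0.5),150,1.6)
E
```

```text
pos [ 482.8 -399.2   19.9] yaw -6.1 t 36.6 -> tx -0.0316 ty -0.6699 tz -0.2602 rz -0.255
```

Call:
{"name": "send_rows", "arguments": {
  "motion": [
    {"tx": 0, "ty": 0, "tz": 0.005, "rx": 0, "ry": 0, "rz": 0, "gripper": 1},
    {"tx": 0, "ty": 0, "tz": 0, "rx": 0, "ry": 0, "rz": 0, "gripper": 1},
    {"tx": 0, "ty": 0, "tz": 0, "rx": 0, "ry": 0, "rz": 0, "gripper": 1},
    {"tx": 0, "ty": 0, "tz": 0, "rx": 0, "ry": 0, "rz": 0, "gripper": 1},
    {"tx": 0, "ty": 0, "tz": -0.06, "rx": 0, "ry": 0, "rz": 0, "gripper": 1},
    {"tx": 0, "ty": 0, "tz": -0.1, "rx": 0, "ry": 0, "rz": 0, "gripper": 1},
    {"tx": 0, "ty": 0, "tz": -0.1, "rx": 0, "ry": 0, "rz": -0.13, "gripper": 1},
    {"tx": 0, "ty": 0, "tz": 0, "rx": 0, "ry": 0, "rz": -0.125, "gripper": 1},
    {"tx": 0, "ty": 0, "tz": 0, "rx": 0, "ry": 0, "rz": 0, "gripper": 1},
    {"tx": 0, "ty": 0, "tz": 0, "rx": 0, "ry": 0, "rz": 0, "gripper": 1}
  ]
}}

```text
time_s: 37.85
ee_pos: [482.1, -398.8, 146.1]
ee_rot: [-179.9, 0.1, 1.5]
force: [-0.1, 0.2, -2.4]
gripper_width: 13.7
gripper_force: 35.0
```

```bash
python3 - <<'E'
from h import *
to(*B(-2.5,0.5),150,1.6)
g=grab('wrist','w11')
hsv=cv2.cvtColor(g['frame'],cv2.COLOR_RGB2HSV); m=cv2.inRange(hsv,(20,60,120),(35,200,255))
m=cv2.morphologyEx(m,cv2.MORPH_OPEN,np.ones((5,5)))
cs=sorted(cv2.findContours(m,cv2.RETR_EXTERNAL,cv2.CHAIN_APPROX_NONE)[0],key=cv2.contourArea)[-3:]
for c in cs: print(cv2.contourArea(c),cv2.approxPolyDP(c,4,True).reshape(-1,2).tolist())
E
```

```text
pos [ 482.1 -398.8  146.1] yaw 1.5 t 37.85 -> tx 0.0587 ty -0.6674 tz -0.0079 rz -0.002
744.0 [[436, 225], [420, 225], [414, 273], [431, 270]]
1652.0 [[109, 73], [44, 84], [43, 89], [51, 92], [7, 103], [5, 108], [11, 113], [75, 98], [72, 89], [109, 94]]
11857.5 [[117, 144], [122, 211], [144, 175], [282, 175], [300, 180], [363, 176], [415, 181], [419, 175], [420, 180], [441, 181], [436, 174], [443, 172], [442, 145], [281, 140], [279, 146], [270, 145], [276, 140], [261, 146], [259, 140], [248, 140], [247, 145], [235, 146], [234, 140], [222, 139], [217, 146], [214, 141], [192, 147], [185, 142], [187, 148], [169, 149], [175, 142]]
```

```bash
python3 - <<'E'
from h import *
g=grab('wrist')
q=pt(g,[(117,144),(442,145)],146.1-17.5+6); e=g['s']['ee_pos'][:2]; w=g['s']['ee_rot'][2]
print([(rz2(-w)@(a-e)).round(1).tolist() for a in q])
E
```

```text
[[66.0, 98.8], [65.3, -99.0]]
```

Call:
{"name": "send_rows", "arguments": {
  "motion": [
    {"tx": 0.0084, "ty": -0.0953, "tz": -0.001, "rx": 0, "ry": 0, "rz": 0, "gripper": 1},
    {"tx": 0.0084, "ty": -0.0953, "tz": -0.001, "rx": 0, "ry": 0, "rz": 0, "gripper": 1},
    {"tx": 0.0084, "ty": -0.0953, "tz": -0.001, "rx": 0, "ry": 0, "rz": 0, "gripper": 1},
    {"tx": 0.0084, "ty": -0.0953, "tz": -0.001, "rx": 0, "ry": 0, "rz": 0, "gripper": 1},
    {"tx": 0.0084, "ty": -0.0953, "tz": -0.001, "rx": 0, "ry": 0, "rz": 0, "gripper": 1},
    {"tx": 0.0084, "ty": -0.0953, "tz": -0.001, "rx": 0, "ry": 0, "rz": 0, "gripper": 1},
    {"tx": 0.0084, "ty": -0.0953, "tz": -0.001, "rx": 0, "ry": 0, "rz": 0, "gripper": 1},
    {"tx": 0, "ty": 0, "tz": 0, "rx": 0, "ry": 0, "rz": 0, "gripper": 1},
    {"tx": 0, "ty": 0, "tz": 0, "rx": 0, "ry": 0, "rz": 0, "gripper": 1}
  ]
}}

```text
time_s: 39.08
ee_pos: [502.9, -65.3, 150.7]
ee_rot: [180.0, 0.0, 1.6]
force: [0.7, -1.6, -1.7]
gripper_width: 13.8
gripper_force: 35.0
```

```bash
python3 - <<'E'
from h import *
to(*B(-2.5,0.5),69.5,1.55)
g=grab('wrist','w12v')
E
```

```text
pos [502.9 -65.3 150.7] yaw 1.6 t 39.075 -> tx -0.0008 ty -0.0016 tz 0.1623 rz 0.002
```

View pics/w12v.png

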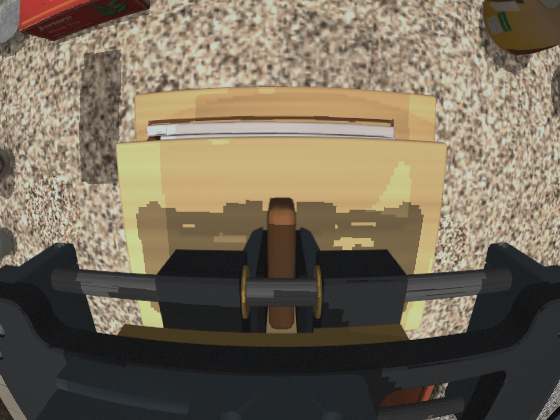

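The divider is held level and square over the tray (its +x edge at row 142, the tray plate edge at row ~124, columns 148–393). I'll do one numeric check of the tray from here, then lower.

```bash
python3 - <<'E'
from h import *
g=grab('wrist')
print([toB(a).round(1) for a in pt(g,[(148,126),(393,123.5)],18)],[toB(a).round(1) for a in pt(g,[(148,122),(393,120)],8)],[toB(a).round(1) for a in pt(g,[(136,95),(435,97)],8)])
f=g['frame'][105:140,[200,270,340]].astype(int).sum(2); print(f.T.tolist())
E
```

```text
[array([ 73.7, 127.9]), array([  74.9, -109.6])] [array([ 77.8, 132. ]), array([  78.5, -113. ])] [array([106.7, 145. ]), array([ 106. , -159.6])]
[[440, 433, 428, 426, 418, 414, 415, 415, 423, 429, 432, 436, 369, 237, 197, 199, 426, 419, 435, 532, 569, 574, 575, 577, 575, 570, 571, 568, 468, 308, 502, 568, 498, 382, 438], [461, 456, 455, 447, 451, 452, 451, 453, 454, 453, 423, 298, 195, 198, 236, 427, 378, 479, 544, 585, 583, 583, 580, 579, 581, 584, 587, 422, 258, 497, 581, 398, 383, 468, 491], [469, 467, 469, 463, 461, 464, 462, 457, 460, 459, 458, 455, 330, 182, 195, 233, 438, 433, 369, 514, 552, 560, 563, 564, 562, 565, 564, 554, 563, 243, 370, 533, 391, 404, 470]]
```

Call:
{"name": "send_rows", "arguments": {
  "motion": [
    {"tx": -0.001, "ty": -0.001, "tz": 0.06, "rx": 0, "ry": 0, "rz": 0, "gripper": 1},
    {"tx": 0, "ty": 0, "tz": 0.05, "rx": 0, "ry": 0, "rz": 0, "gripper": 1},
    {"tx": 0, "ty": 0, "tz": 0.03, "rx": 0, "ry": 0, "rz": 0, "gripper": 1},
    {"tx": 0, "ty": 0, "tz": 0.012, "rx": 0, "ry": 0, "rz": 0, "gripper": 1},
    {"tx": 0, "ty": 0, "tz": 0.006, "rx": 0, "ry": 0, "rz": 0, "gripper": 1},
    {"tx": 0, "ty": 0, "tz": 0.004, "rx": 0, "ry": 0, "rz": 0, "gripper": 1},
    {"tx": 0, "ty": 0, "tz": 0.002, "rx": 0, "ry": 0, "rz": 0, "gripper": 1},
    {"tx": 0, "ty": 0, "tz": 0, "rx": 0, "ry": 0, "rz": 0, "gripper": 1},
    {"tx": 0, "ty": 0, "tz": 0, "rx": 0, "ry": 0, "rz": 0, "gripper": 1}
  ]
}}

```text
time_s: 40.3
ee_pos: [502.9, -64.5, 69.5]
ee_rot: [180.0, -0.1, 1.6]
force: [0.5, 0.7, 1.8]
gripper_width: 13.5
gripper_force: 35.0
```

Call:
{"name": "send_rows", "arguments": {
  "motion": [
    {"tx": 0, "ty": 0, "tz": 0, "rx": 0, "ry": 0, "rz": 0, "gripper": 0},
    {"tx": 0, "ty": 0, "tz": 0, "rx": 0, "ry": 0, "rz": 0, "gripper": 0},
    {"tx": 0, "ty": 0, "tz": 0, "rx": 0, "ry": 0, "rz": 0, "gripper": 0},
    {"tx": 0, "ty": 0, "tz": 0, "rx": 0, "ry": 0, "rz": 0, "gripper": 0},
    {"tx": 0, "ty": 0, "tz": -0.05, "rx": 0, "ry": 0, "rz": 0, "gripper": 0},
    {"tx": 0, "ty": 0, "tz": -0.1, "rx": 0, "ry": 0, "rz": 0, "gripper": 0},
    {"tx": 0, "ty": 0, "tz": -0.1, "rx": 0, "ry": 0, "rz": 0, "gripper": 0},
    {"tx": -0.0155, "ty": -0.09, "tz": -0.08, "rx": 0, "ry": 0, "rz": 0, "gripper": 0},
    {"tx": -0.0155, "ty": -0.09, "tz": -0.08, "rx": 0, "ry": 0, "rz": 0, "gripper": 0},
    {"tx": -0.0155, "ty": -0.09, "tz": -0.08, "rx": 0, "ry": 0, "rz": 0, "gripper": 0},
    {"tx": -0.0155, "ty": -0.1, "tz": -0.02, "rx": 0, "ry": 0, "rz": 0, "gripper": 0},
    {"tx": -0.0155, "ty": -0.1, "tz": 0, "rx": 0, "ry": 0, "rz": 0, "gripper": 0}
  ]
}}

```text
time_s: 41.8
ee_pos: [457.2, 171.0, 325.3]
ee_rot: [-179.9, -0.2, 1.6]
force: [0.2, -0.8, -0.7]
gripper_width: 45.4
gripper_force: 0.0
```

Call:
{"name": "send_rows", "arguments": {
  "motion": [
    {"tx": -0.0155, "ty": -0.1, "tz": 0, "rx": 0, "ry": 0, "rz": 0, "gripper": -0.6},
    {"tx": -0.0155, "ty": -0.1, "tz": 0, "rx": 0, "ry": 0, "rz": 0, "gripper": -0.6},
    {"tx": -0.0155, "ty": -0.1, "tz": 0, "rx": 0, "ry": 0, "rz": 0, "gripper": -0.6},
    {"tx": 0, "ty": 0, "tz": 0, "rx": 0, "ry": 0, "rz": 0, "gripper": -0.6},
    {"tx": 0, "ty": 0, "tz": 0, "rx": 0, "ry": 0, "rz": 0, "gripper": -0.6}
  ]
}}

```text
time_s: 42.42
ee_pos: [429.7, 318.2, 323.7]
ee_rot: [179.9, 0.0, 1.6]
force: [-0.8, -0.5, -0.1]
gripper_width: 73.0
gripper_force: 0.0
```

```bash
python3 - <<'E'
from m import *
g=grab('wrist','w13'); pickle.dump(g,open('w13.pkl','wb')); print(g['s']['ee_pos'],g['s']['ee_rot'],g['s']['time_s'])
sc=grab('scene'); 
o=np.zeros((600,784,3),np.uint8); o[:336]=cv2.resize(g['frame'][:240,:,::-1],None,fx=1.4,fy=1.4); o[340:600,:400]=cv2.resize(sc['frame'][170:300,200:400,::-1],(400,260),interpolation=cv2.INTER_CUBIC); 
sd=grab('side'); o[340:600,404:784]=cv2.resize(sd['frame'][170:300,190:380,::-1],(380,260),interpolation=cv2.INTER_CUBIC); pickle.dump(sc,open('sc13.pkl','wb'));pickle.dump(sd,open('sd13.pkl','wb'))
cv2.imwrite('pics/w13v.png',o)
E
```

```text
[429.6873793  318.21501154 323.66785875] [1.79936911e+02 1.81932650e-02 1.60907569e+00] 42.425
```

View pics/w13v.png

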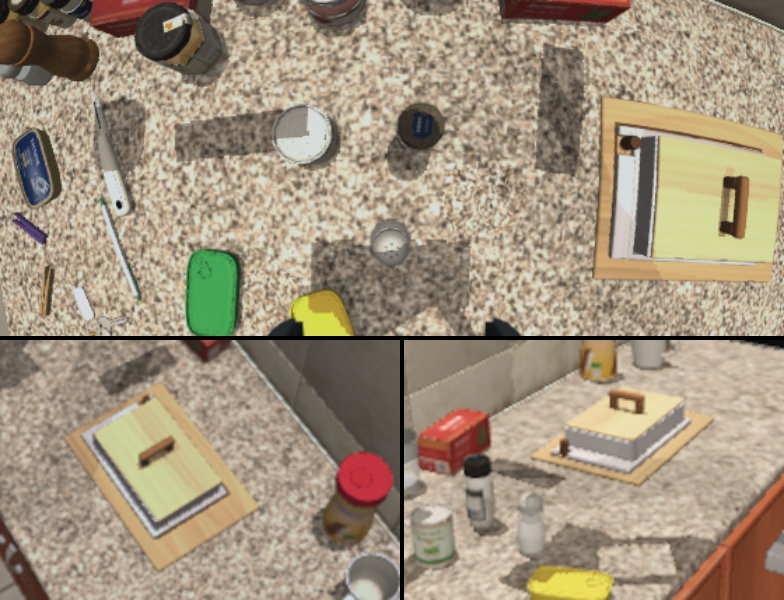

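The divider lies square on the tray. The tin top is at (302,134), the spice cap at (422,125) and the shaker top at (390,241). The side crop confirms all three are upright.

```bash
python3 - <<'E'
from m import *
g=pickle.load(open('w13.pkl','rb')); s=lambda l:np.array(l,float)/1.4
for n,q,z in [('tin',(302,134),72),('spice',(422,125.5),105),('shaker',(390,239),88)]: print(n,pt(g,s([q]),z).round(1))
print('divider',[toB(a).round(1) for a in pt(g,s([(661,137),(656,261)]),58)],'handle',[toB(a).round(1) for a in pt(g,s([(743,178),(740,236)]),42+52)])
p=pt(g,s([(422,125.5)]),105)[0]; to(p[0],p[1],56)
E
```

```text
tin [[538.7 404.4]]
spice [[544.6 295.9]]
shaker [[443.4 320.2]]
divider [array([62.7, 98.8]), array([-73.1,  94.4])] handle [array([29.9,  4.1]), array([-34.3,   1. ])]
pos [430.1 317.5 324.1] yaw 1.5 t 42.575 -> tx 0.2278 ty 0.0491 tz 0.5362 rz 0.000
```

Call:
{"name": "send_rows", "arguments": {
  "motion": [
    {"tx": 0.076, "ty": 0.0165, "tz": 0.03, "rx": 0, "ry": 0, "rz": 0, "gripper": -0.6},
    {"tx": 0.076, "ty": 0.0165, "tz": 0.03, "rx": 0, "ry": 0, "rz": 0, "gripper": -0.6},
    {"tx": 0.076, "ty": 0.0165, "tz": 0.03, "rx": 0, "ry": 0, "rz": 0, "gripper": -0.6},
    {"tx": 0, "ty": 0, "tz": 0.1, "rx": 0, "ry": 0, "rz": 0, "gripper": -0.6},
    {"tx": 0, "ty": 0, "tz": 0.1, "rx": 0, "ry": 0, "rz": 0, "gripper": -0.6},
    {"tx": 0, "ty": 0, "tz": 0.1, "rx": 0, "ry": 0, "rz": 0, "gripper": -0.6},
    {"tx": 0, "ty": 0, "tz": 0.08, "rx": 0, "ry": 0, "rz": 0, "gripper": -0.6},
    {"tx": 0, "ty": 0, "tz": 0.06, "rx": 0, "ry": 0, "rz": 0, "gripper": -0.6},
    {"tx": 0, "ty": 0, "tz": 0, "rx": 0, "ry": 0, "rz": 0, "gripper": -0.6},
    {"tx": 0, "ty": 0, "tz": 0, "rx": 0, "ry": 0, "rz": 0, "gripper": -0.6}
  ],
  "grip_force": 15
}}

```text
time_s: 43.82
ee_pos: [545.6, 296.9, 60.4]
ee_rot: [-179.9, -0.1, 1.5]
force: [0.5, -0.9, 0.5]
gripper_width: 72.9
gripper_force: 0.0
```

Call:
{"name": "send_rows", "arguments": {
  "motion": [
    {"tx": 0, "ty": 0, "tz": 0, "rx": 0, "ry": 0, "rz": 0, "gripper": 1},
    {"tx": 0, "ty": 0, "tz": 0, "rx": 0, "ry": 0, "rz": 0, "gripper": 1},
    {"tx": 0, "ty": 0, "tz": 0, "rx": 0, "ry": 0, "rz": 0, "gripper": 1},
    {"tx": 0, "ty": 0, "tz": 0, "rx": 0, "ry": 0, "rz": 0, "gripper": 1},
    {"tx": 0, "ty": 0, "tz": 0, "rx": 0, "ry": 0, "rz": 0, "gripper": 1},
    {"tx": 0, "ty": 0, "tz": 0, "rx": 0, "ry": 0, "rz": 0, "gripper": 1},
    {"tx": 0, "ty": 0, "tz": 0, "rx": 0, "ry": 0, "rz": 0, "gripper": 1}
  ],
  "grip_force": 15
}}

```text
time_s: 44.7
ee_pos: [544.6, 297.3, 59.2]
ee_rot: [-180.0, -0.0, 1.6]
force: [-0.6, 0.2, 4.0]
gripper_width: 40.3
gripper_force: 15.0
```

```bash
python3 - <<'E'
from h import *
to(*B(29,60),200)
E
```

```text
pos [544.6 297.3  59.2] yaw 1.6 t 44.7 -> tx -0.0412 ty 0.6019 tz -0.2815 rz 0.000
```

Call:
{"name": "send_rows", "arguments": {
  "motion": [
    {"tx": 0, "ty": 0, "tz": -0.06, "rx": 0, "ry": 0, "rz": 0, "gripper": 1},
    {"tx": 0, "ty": 0, "tz": -0.1, "rx": 0, "ry": 0, "rz": 0, "gripper": 1},
    {"tx": 0, "ty": 0, "tz": -0.1, "rx": 0, "ry": 0, "rz": 0, "gripper": 1},
    {"tx": -0.007, "ty": 0.086, "tz": -0.02, "rx": 0, "ry": 0, "rz": 0, "gripper": 1},
    {"tx": -0.007, "ty": 0.086, "tz": 0, "rx": 0, "ry": 0, "rz": 0, "gripper": 1},
    {"tx": -0.007, "ty": 0.086, "tz": 0, "rx": 0, "ry": 0, "rz": 0, "gripper": 1},
    {"tx": -0.005, "ty": 0.086, "tz": 0, "rx": 0, "ry": 0, "rz": 0, "gripper": 1},
    {"tx": -0.005, "ty": 0.086, "tz": 0, "rx": 0, "ry": 0, "rz": 0, "gripper": 1},
    {"tx": -0.005, "ty": 0.086, "tz": 0, "rx": 0, "ry": 0, "rz": 0, "gripper": 1},
    {"tx": -0.005, "ty": 0.086, "tz": 0, "rx": 0, "ry": 0, "rz": 0, "gripper": 1},
    {"tx": 0, "ty": 0, "tz": 0, "rx": 0, "ry": 0, "rz": 0, "gripper": 1},
    {"tx": 0, "ty": 0, "tz": 0, "rx": 0, "ry": 0, "rz": 0, "gripper": 1}
  ]
}}

```text
time_s: 46.2
ee_pos: [532.0, -4.1, 198.5]
ee_rot: [-180.0, 0.1, 1.6]
force: [-0.4, 0.2, -1.9]
gripper_width: 40.5
gripper_force: 15.0
```

```bash
python3 - <<'E'
from h import *
to(*B(29,60),119)
E
```

```text
pos [532.   -4.1 198.5] yaw 1.6 t 46.2 -> tx 0.0008 ty 0.0002 tz 0.1589 rz 0.000
```

Call:
{"name": "send_rows", "arguments": {
  "motion": [
    {"tx": 0, "ty": 0, "tz": 0.06, "rx": 0, "ry": 0, "rz": 0, "gripper": 1},
    {"tx": 0, "ty": 0, "tz": 0.05, "rx": 0, "ry": 0, "rz": 0, "gripper": 1},
    {"tx": 0, "ty": 0, "tz": 0.03, "rx": 0, "ry": 0, "rz": 0, "gripper": 1},
    {"tx": 0, "ty": 0, "tz": 0.012, "rx": 0, "ry": 0, "rz": 0, "gripper": 1},
    {"tx": 0, "ty": 0, "tz": 0.006, "rx": 0, "ry": 0, "rz": 0, "gripper": 1},
    {"tx": 0, "ty": 0, "tz": 0.002, "rx": 0, "ry": 0, "rz": 0, "gripper": 1},
    {"tx": 0, "ty": 0, "tz": 0, "rx": 0, "ry": 0, "rz": 0, "gripper": 1},
    {"tx": 0, "ty": 0, "tz": 0, "rx": 0, "ry": 0, "rz": 0, "gripper": 1}
  ]
}}

```text
time_s: 47.2
ee_pos: [532.5, -4.4, 119.4]
ee_rot: [180.0, -0.1, 1.6]
force: [0.3, 0.1, -1.1]
gripper_width: 40.7
gripper_force: 15.0
```

Call:
{"name": "send_rows", "arguments": {
  "motion": [
    {"tx": 0, "ty": 0, "tz": 0.005, "rx": 0, "ry": 0, "rz": 0, "gripper": 1},
    {"tx": 0, "ty": 0, "tz": 0, "rx": 0, "ry": 0, "rz": 0, "gripper": 1},
    {"tx": 0, "ty": 0, "tz": 0, "rx": 0, "ry": 0, "rz": 0, "gripper": -0.2},
    {"tx": 0, "ty": 0, "tz": 0, "rx": 0, "ry": 0, "rz": 0, "gripper": -0.2},
    {"tx": 0, "ty": 0, "tz": 0, "rx": 0, "ry": 0, "rz": 0, "gripper": -0.2},
    {"tx": 0, "ty": 0, "tz": -0.05, "rx": 0, "ry": 0, "rz": 0, "gripper": -0.2},
    {"tx": 0, "ty": 0, "tz": -0.1, "rx": 0, "ry": 0, "rz": 0, "gripper": -0.2},
    {"tx": 0, "ty": 0, "tz": -0.1, "rx": 0, "ry": 0, "rz": 0, "gripper": -0.6},
    {"tx": -0.023, "ty": -0.093, "tz": -0.03, "rx": 0, "ry": 0, "rz": 0, "gripper": -0.6},
    {"tx": -0.023, "ty": -0.093, "tz": 0, "rx": 0, "ry": 0, "rz": 0, "gripper": -0.6},
    {"tx": -0.023, "ty": -0.093, "tz": 0, "rx": 0, "ry": 0, "rz": 0, "gripper": -0.6},
    {"tx": -0.023, "ty": -0.093, "tz": 0, "rx": 0, "ry": 0, "rz": 0, "gripper": -0.6}
  ]
}}

```text
time_s: 48.7
ee_pos: [480.6, 181.6, 256.4]
ee_rot: [180.0, -0.0, 1.6]
force: [1.4, -0.4, 0.3]
gripper_width: 72.9
gripper_force: 0.0
```

Call:
{"name": "send_rows", "arguments": {
  "motion": [
    {"tx": -0.023, "ty": -0.093, "tz": 0, "rx": 0, "ry": 0, "rz": 0, "gripper": -0.6},
    {"tx": -0.023, "ty": -0.093, "tz": 0, "rx": 0, "ry": 0, "rz": 0, "gripper": -0.6},
    {"tx": -0.023, "ty": -0.093, "tz": 0, "rx": 0, "ry": 0, "rz": 0, "gripper": -0.6},
    {"tx": 0, "ty": 0, "tz": 0, "rx": 0, "ry": 0, "rz": 0, "gripper": -0.6},
    {"tx": 0, "ty": 0, "tz": 0, "rx": 0, "ry": 0, "rz": 0, "gripper": -0.6}
  ]
}}

```text
time_s: 49.32
ee_pos: [442.7, 318.3, 256.2]
ee_rot: [179.9, 0.0, 1.6]
force: [0.0, -0.4, -0.1]
gripper_width: 73.3
gripper_force: 0.0
```

```bash
python3 - <<'E'
from h import *
to(443,320,28)
sc=grab('scene','scA'); g=grab('wrist','wA')
# spice check on the scene camera: dark cap expected near
for n,P in [('cap',(*B(29,60),58+105)),('base',(*B(29,60),58))]: print(n,proj(sc,np.array(P)).round())
u,v=proj(sc,np.array((*B(29,60),155)))[0].astype(int); print(sc['frame'][v-8:v+8:3,u-8:u+9:3].sum(2))
E
```

```text
pos [442.7 318.3 256.2] yaw 1.6 t 49.325 -> tx 0.0006 ty -0.0034 tz 0.4563 rz 0.000
cap [[276. 196.]]
base [[276. 211.]]
[[224 268 328 401 547 413]
 [390 481 268 241 263 447]
 [539 418 224 277 230 424]
 [455 314 260 219 253 370]
 [528 278  82 118  80 440]
 [555 398 308 231 334 370]]
```

Call:
{"name": "send_rows", "arguments": {
  "motion": [
    {"tx": 0, "ty": -0.003, "tz": 0.1, "rx": 0, "ry": 0, "rz": 0, "gripper": -0.6},
    {"tx": 0, "ty": 0, "tz": 0.1, "rx": 0, "ry": 0, "rz": 0, "gripper": -0.6},
    {"tx": 0, "ty": 0, "tz": 0.1, "rx": 0, "ry": 0, "rz": 0, "gripper": -0.6},
    {"tx": 0, "ty": 0, "tz": 0.1, "rx": 0, "ry": 0, "rz": 0, "gripper": -0.6},
    {"tx": 0, "ty": 0, "tz": 0.055, "rx": 0, "ry": 0, "rz": 0, "gripper": -0.6},
    {"tx": 0, "ty": 0, "tz": 0, "rx": 0, "ry": 0, "rz": 0, "gripper": -0.6},
    {"tx": 0, "ty": 0, "tz": 0, "rx": 0, "ry": 0, "rz": 0, "gripper": 1},
    {"tx": 0, "ty": 0, "tz": 0, "rx": 0, "ry": 0, "rz": 0, "gripper": 1},
    {"tx": 0, "ty": 0, "tz": 0, "rx": 0, "ry": 0, "rz": 0, "gripper": 1},
    {"tx": 0, "ty": 0, "tz": 0, "rx": 0, "ry": 0, "rz": 0, "gripper": 1},
    {"tx": 0, "ty": 0, "tz": 0, "rx": 0, "ry": 0, "rz": 0, "gripper": 1},
    {"tx": 0, "ty": 0, "tz": 0, "rx": 0, "ry": 0, "rz": 0, "gripper": 1}
  ],
  "grip_force": 15
}}

```text
time_s: 50.92
ee_pos: [443.3, 320.9, 29.9]
ee_rot: [-179.9, -0.1, 1.6]
force: [0.1, -0.6, 6.4]
gripper_width: 40.7
gripper_force: 15.1
```

```bash
python3 - <<'E'
from h import *
to(*B(-35,60),195)
E
```

```text
pos [443.3 320.9  29.9] yaw 1.6 t 50.925 -> tx 0.0320 ty 0.6546 tz -0.3303 rz 0.000
```

Call:
{"name": "send_rows", "arguments": {
  "motion": [
    {"tx": 0, "ty": 0, "tz": -0.05, "rx": 0, "ry": 0, "rz": 0, "gripper": 1},
    {"tx": 0, "ty": 0, "tz": -0.1, "rx": 0, "ry": 0, "rz": 0, "gripper": 1},
    {"tx": 0, "ty": 0, "tz": -0.1, "rx": 0, "ry": 0, "rz": 0, "gripper": 1},
    {"tx": 0.0046, "ty": 0.0935, "tz": -0.08, "rx": 0, "ry": 0, "rz": 0, "gripper": 1},
    {"tx": 0.0046, "ty": 0.0935, "tz": 0, "rx": 0, "ry": 0, "rz": 0, "gripper": 1},
    {"tx": 0.0046, "ty": 0.0935, "tz": 0, "rx": 0, "ry": 0, "rz": 0, "gripper": 1},
    {"tx": 0.0046, "ty": 0.0935, "tz": 0, "rx": 0, "ry": 0, "rz": 0, "gripper": 1},
    {"tx": 0.0046, "ty": 0.0935, "tz": 0, "rx": 0, "ry": 0, "rz": 0, "gripper": 1},
    {"tx": 0.0046, "ty": 0.0935, "tz": 0, "rx": 0, "ry": 0, "rz": 0, "gripper": 1},
    {"tx": 0.0046, "ty": 0.0935, "tz": 0, "rx": 0, "ry": 0, "rz": 0, "gripper": 1},
    {"tx": 0, "ty": 0, "tz": 0, "rx": 0, "ry": 0, "rz": 0, "gripper": 1},
    {"tx": 0, "ty": 0, "tz": 0, "rx": 0, "ry": 0, "rz": 0, "gripper": 1}
  ]
}}

```text
time_s: 52.42
ee_pos: [467.5, -6.1, 193.6]
ee_rot: [-180.0, 0.1, 1.6]
force: [0.4, 0.3, -1.2]
gripper_width: 41.1
gripper_force: 14.9
```

```bash
python3 - <<'E'
from h import *
to(*B(-35,60),89)
g=grab('wrist','wB')
c=(*B(-35,60),)
E
```

```text
pos [467.5  -6.1 193.6] yaw 1.6 t 52.425 -> tx 0.0019 ty -0.0005 tz 0.2092 rz 0.000
```

Lower it, watching for contact.

Call:
{"name": "send_rows", "arguments": {
  "motion": [
    {"tx": 0, "ty": 0, "tz": 0.08, "rx": 0, "ry": 0, "rz": 0, "gripper": 1},
    {"tx": 0, "ty": 0, "tz": 0.07, "rx": 0, "ry": 0, "rz": 0, "gripper": 1},
    {"tx": 0, "ty": 0, "tz": 0.04, "rx": 0, "ry": 0, "rz": 0, "gripper": 1},
    {"tx": 0, "ty": 0, "tz": 0.012, "rx": 0, "ry": 0, "rz": 0, "gripper": 1},
    {"tx": 0, "ty": 0, "tz": 0.005, "rx": 0, "ry": 0, "rz": 0, "gripper": 1},
    {"tx": 0, "ty": 0, "tz": 0.002, "rx": 0, "ry": 0, "rz": 0, "gripper": 1},
    {"tx": 0, "ty": 0, "tz": 0, "rx": 0, "ry": 0, "rz": 0, "gripper": 1},
    {"tx": 0, "ty": 0, "tz": 0, "rx": 0, "ry": 0, "rz": 0, "gripper": 1}
  ]
}}

```text
time_s: 53.48
ee_pos: [468.2, -6.4, 89.9]
ee_rot: [180.0, -0.1, 1.6]
force: [0.1, -0.0, -1.8]
gripper_width: 40.9
gripper_force: 14.9
```

Call:
{"name": "send_rows", "arguments": {
  "motion": [
    {"tx": 0, "ty": 0, "tz": 0.005, "rx": 0, "ry": 0, "rz": 0, "gripper": 1},
    {"tx": 0, "ty": 0, "tz": 0, "rx": 0, "ry": 0, "rz": 0, "gripper": 1},
    {"tx": 0, "ty": 0, "tz": 0, "rx": 0, "ry": 0, "rz": 0, "gripper": -0.2},
    {"tx": 0, "ty": 0, "tz": 0, "rx": 0, "ry": 0, "rz": 0, "gripper": -0.2},
    {"tx": 0, "ty": 0, "tz": 0, "rx": 0, "ry": 0, "rz": 0, "gripper": -0.2},
    {"tx": 0, "ty": 0, "tz": -0.05, "rx": 0, "ry": 0, "rz": 0, "gripper": -0.2},
    {"tx": 0, "ty": 0, "tz": -0.1, "rx": 0, "ry": 0, "rz": 0, "gripper": -0.2},
    {"tx": 0, "ty": 0, "tz": -0.1, "rx": 0, "ry": 0, "rz": 0, "gripper": -1},
    {"tx": 0, "ty": 0, "tz": -0.1, "rx": 0, "ry": 0, "rz": 0, "gripper": -1},
    {"tx": 0.0205, "ty": -0.102, "tz": 0, "rx": 0, "ry": 0, "rz": 0, "gripper": -1},
    {"tx": 0.0205, "ty": -0.102, "tz": 0, "rx": 0, "ry": 0, "rz": 0, "gripper": -1},
    {"tx": 0.0205, "ty": -0.102, "tz": 0, "rx": 0, "ry": 0, "rz": 0, "gripper": -1}
  ]
}}

```text
time_s: 54.98
ee_pos: [494.5, 148.8, 262.0]
ee_rot: [180.0, -0.0, 1.6]
force: [-0.1, 0.6, 0.5]
gripper_width: 91.1
gripper_force: 0.0
```

Call:
{"name": "send_rows", "arguments": {
  "motion": [
    {"tx": 0.0205, "ty": -0.102, "tz": 0, "rx": 0, "ry": 0, "rz": 0, "gripper": -1},
    {"tx": 0.0205, "ty": -0.102, "tz": 0, "rx": 0, "ry": 0, "rz": 0, "gripper": -1},
    {"tx": 0.0205, "ty": -0.102, "tz": 0, "rx": 0, "ry": 0, "rz": 0, "gripper": -1},
    {"tx": 0.0205, "ty": -0.102, "tz": 0, "rx": 0, "ry": 0, "rz": 0, "gripper": -1},
    {"tx": 0.0205, "ty": -0.102, "tz": 0, "rx": 0, "ry": 0, "rz": 0, "gripper": -1},
    {"tx": 0, "ty": 0, "tz": 0, "rx": 0, "ry": 0, "rz": 0, "gripper": -1},
    {"tx": 0, "ty": 0, "tz": 0, "rx": 0, "ry": 0, "rz": 0, "gripper": -1}
  ]
}}

```text
time_s: 55.85
ee_pos: [538.3, 403.3, 261.2]
ee_rot: [179.9, 0.1, 1.6]
force: [0.6, 0.1, -0.5]
gripper_width: 91.3
gripper_force: 0.0
```

```bash
python3 - <<'E'
from h import *
to(538.7,403.5,42); print(env.state()['qpos'].round())
g=grab('wrist','wC'); f=cv2.cvtColor(g['frame'],cv2.COLOR_RGB2GRAY)
print('tin expected px',proj(g,[(538.7,404,72)]).round(), (proj(g,[(538.7,404+29,72)])-proj(g,[(538.7,404-29,72)])).round())
c=cv2.HoughCircles(cv2.medianBlur(f,3),cv2.HOUGH_GRADIENT,1,30,param1=120,param2=22,minRadius=20,maxRadius=50)
if c is not None:
  for u,v,r in c[0][:6]: print((u,v,r),pt(g,[(u,v)],72).round(1))
E
```

```text
pos [538.3 403.3 261.2] yaw 1.6 t 55.85 -> tx 0.0008 ty -0.0004 tz 0.4385 rz 0.000
[ 36.  26.  70.  -0.  83. 124.]
tin expected px [[279. 188.]] [[-51.  -1.]]
(np.float32(254.5), np.float32(177.5), np.float32(49.4)) [[550.5 431.9]]
(np.float32(124.5), np.float32(185.5), np.float32(49.4)) [[539.  593.1]]
(np.float32(398.5), np.float32(148.5), np.float32(49.4)) [[590.8 267.6]]
(np.float32(61.5), np.float32(179.5), np.float32(49.4)) [[547.1 693.2]]
(np.float32(157.5), np.float32(177.5), np.float32(49.4)) [[549.  547.6]]
(np.float32(438.5), np.float32(177.5), np.float32(49.4)) [[559.8 210.5]]
```

```bash
python3 - <<'E'
from h import *
g=grab('wrist'); a=g['frame'][140:260,200:360]
hsv=cv2.cvtColor(cv2.GaussianBlur(a,(7,7),0),cv2.COLOR_RGB2HSV); m=cv2.inRange(hsv,(0,0,100),(180,38,255)); m=cv2.morphologyEx(m,cv2.MORPH_OPEN,np.ones((9,9)))
for c in cv2.findContours(m,cv2.RETR_EXTERNAL,cv2.CHAIN_APPROX_SIMPLE)[0]:
    if cv2.contourArea(c)>400: (u,v),r=cv2.minEnclosingCircle(c); print(cv2.contourArea(c),u+200,v+140,r,pt(g,[(u+200,v+140)],72).round(1))
E
```

```text
1843.0 277.3959732055664 186.3624153137207 25.70087242126465 [[541.1 405.5]]
```

Call:
{"name": "send_rows", "arguments": {
  "motion": [
    {"tx": 0.004, "ty": -0.004, "tz": 0.1, "rx": 0, "ry": 0, "rz": 0, "gripper": -1},
    {"tx": 0, "ty": 0, "tz": 0.1, "rx": 0, "ry": 0, "rz": 0, "gripper": -1},
    {"tx": 0, "ty": 0, "tz": 0.1, "rx": 0, "ry": 0, "rz": 0, "gripper": -1},
    {"tx": 0, "ty": 0, "tz": 0.09, "rx": 0, "ry": 0, "rz": 0, "gripper": -1},
    {"tx": 0, "ty": 0, "tz": 0.05, "rx": 0, "ry": 0, "rz": 0, "gripper": -1},
    {"tx": 0, "ty": 0, "tz": 0, "rx": 0, "ry": 0, "rz": 0, "gripper": -1},
    {"tx": 0, "ty": 0, "tz": 0, "rx": 0, "ry": 0, "rz": 0, "gripper": 1},
    {"tx": 0, "ty": 0, "tz": 0, "rx": 0, "ry": 0, "rz": 0, "gripper": 1},
    {"tx": 0, "ty": 0, "tz": 0, "rx": 0, "ry": 0, "rz": 0, "gripper": 1},
    {"tx": 0, "ty": 0, "tz": 0, "rx": 0, "ry": 0, "rz": 0, "gripper": 1},
    {"tx": 0, "ty": 0, "tz": 0, "rx": 0, "ry": 0, "rz": 0, "gripper": 1},
    {"tx": 0, "ty": 0, "tz": 0, "rx": 0, "ry": 0, "rz": 0, "gripper": 1}
  ],
  "grip_force": 20
}}

```text
time_s: 57.45
ee_pos: [540.8, 406.2, 42.8]
ee_rot: [-180.0, -0.1, 1.6]
force: [-1.6, 0.3, 5.9]
gripper_width: 56.7
gripper_force: 20.0
```

```bash
python3 - <<'E'
from h import *
to(*B(-3,-58),240)
E
```

```text
pos [540.8 406.2  42.8] yaw 1.6 t 57.45 -> tx -0.1039 ty 1.0558 tz -0.3945 rz 0.000
```

Call:
{"name": "send_rows", "arguments": {
  "motion": [
    {"tx": 0, "ty": 0, "tz": -0.08, "rx": 0, "ry": 0, "rz": 0, "gripper": 1},
    {"tx": 0, "ty": 0, "tz": -0.105, "rx": 0, "ry": 0, "rz": 0, "gripper": 1},
    {"tx": 0, "ty": 0, "tz": -0.105, "rx": 0, "ry": 0, "rz": 0, "gripper": 1},
    {"tx": 0, "ty": 0, "tz": -0.105, "rx": 0, "ry": 0, "rz": 0, "gripper": 1},
    {"tx": -0.0095, "ty": 0.096, "tz": 0, "rx": 0, "ry": 0, "rz": 0, "gripper": 1},
    {"tx": -0.0095, "ty": 0.096, "tz": 0, "rx": 0, "ry": 0, "rz": 0, "gripper": 1},
    {"tx": -0.0095, "ty": 0.096, "tz": 0, "rx": 0, "ry": 0, "rz": 0, "gripper": 1},
    {"tx": -0.0095, "ty": 0.096, "tz": 0, "rx": 0, "ry": 0, "rz": 0, "gripper": 1},
    {"tx": -0.0095, "ty": 0.096, "tz": 0, "rx": 0, "ry": 0, "rz": 0, "gripper": 1},
    {"tx": -0.0095, "ty": 0.096, "tz": 0, "rx": 0, "ry": 0, "rz": 0, "gripper": 1},
    {"tx": -0.0095, "ty": 0.096, "tz": 0, "rx": 0, "ry": 0, "rz": 0, "gripper": 1}
  ]
}}

```text
time_s: 58.82
ee_pos: [515.8, 67.3, 238.5]
ee_rot: [180.0, 0.1, 1.6]
force: [-0.2, -0.0, -2.8]
gripper_width: 57.2
gripper_force: 20.0
```

Call:
{"name": "send_rows", "arguments": {
  "motion": [
    {"tx": -0.0095, "ty": 0.096, "tz": 0, "rx": 0, "ry": 0, "rz": 0, "gripper": 1},
    {"tx": -0.0095, "ty": 0.096, "tz": 0, "rx": 0, "ry": 0, "rz": 0, "gripper": 1},
    {"tx": -0.0095, "ty": 0.096, "tz": 0, "rx": 0, "ry": 0, "rz": 0, "gripper": 1},
    {"tx": -0.0095, "ty": 0.096, "tz": 0, "rx": 0, "ry": 0, "rz": 0, "gripper": 1},
    {"tx": 0, "ty": 0, "tz": 0, "rx": 0, "ry": 0, "rz": 0, "gripper": 1},
    {"tx": 0, "ty": 0, "tz": 0, "rx": 0, "ry": 0, "rz": 0, "gripper": 1}
  ]
}}

```text
time_s: 59.58
ee_pos: [502.5, -123.2, 238.7]
ee_rot: [-179.9, 0.1, 1.6]
force: [0.5, -0.2, -2.0]
gripper_width: 57.0
gripper_force: 20.0
```

```bash
python3 - <<'E'
from h import *
to(*B(-3,-58),103)
E
```

```text
pos [ 502.5 -123.2  238.7] yaw 1.6 t 59.575 -> tx 0.0021 ty -0.0003 tz 0.2714 rz 0.000
```

Call:
{"name": "send_rows", "arguments": {
  "motion": [
    {"tx": 0.001, "ty": 0, "tz": 0.09, "rx": 0, "ry": 0, "rz": 0, "gripper": 1},
    {"tx": 0, "ty": 0, "tz": 0.09, "rx": 0, "ry": 0, "rz": 0, "gripper": 1},
    {"tx": 0, "ty": 0, "tz": 0.06, "rx": 0, "ry": 0, "rz": 0, "gripper": 1},
    {"tx": 0, "ty": 0, "tz": 0.02, "rx": 0, "ry": 0, "rz": 0, "gripper": 1},
    {"tx": 0, "ty": 0, "tz": 0.008, "rx": 0, "ry": 0, "rz": 0, "gripper": 1},
    {"tx": 0, "ty": 0, "tz": 0.003, "rx": 0, "ry": 0, "rz": 0, "gripper": 1},
    {"tx": 0, "ty": 0, "tz": 0, "rx": 0, "ry": 0, "rz": 0, "gripper": 1},
    {"tx": 0, "ty": 0, "tz": 0, "rx": 0, "ry": 0, "rz": 0, "gripper": 1}
  ]
}}

```text
time_s: 60.58
ee_pos: [503.9, -123.6, 104.7]
ee_rot: [180.0, -0.1, 1.6]
force: [-0.5, -0.4, -1.2]
gripper_width: 57.0
gripper_force: 20.0
```

Call:
{"name": "send_rows", "arguments": {
  "motion": [
    {"tx": 0, "ty": 0, "tz": 0.004, "rx": 0, "ry": 0, "rz": 0, "gripper": 1},
    {"tx": 0, "ty": 0, "tz": 0.003, "rx": 0, "ry": 0, "rz": 0, "gripper": 1},
    {"tx": 0, "ty": 0, "tz": 0, "rx": 0, "ry": 0, "rz": 0, "gripper": 1},
    {"tx": 0, "ty": 0, "tz": 0, "rx": 0, "ry": 0, "rz": 0, "gripper": -0.5},
    {"tx": 0, "ty": 0, "tz": 0, "rx": 0, "ry": 0, "rz": 0, "gripper": -0.5},
    {"tx": 0, "ty": 0, "tz": 0, "rx": 0, "ry": 0, "rz": 0, "gripper": -0.5},
    {"tx": 0, "ty": 0, "tz": -0.04, "rx": 0, "ry": 0, "rz": 0, "gripper": -0.5},
    {"tx": 0, "ty": 0, "tz": -0.1, "rx": 0, "ry": 0, "rz": 0, "gripper": -0.5},
    {"tx": 0, "ty": 0, "tz": -0.1, "rx": 0, "ry": 0, "rz": 0, "gripper": -0.5},
    {"tx": 0, "ty": 0, "tz": -0.1, "rx": 0, "ry": 0, "rz": 0, "gripper": -0.5},
    {"tx": -0.08, "ty": 0.05, "tz": -0.05, "rx": 0, "ry": 0, "rz": 0, "gripper": -0.5},
    {"tx": -0.08, "ty": 0.05, "tz": -0.05, "rx": 0, "ry": 0, "rz": 0, "gripper": -0.5}
  ]
}}

```text
time_s: 62.08
ee_pos: [424.1, -176.1, 321.4]
ee_rot: [180.0, -0.0, 1.7]
force: [-0.1, -0.2, 0.5]
gripper_width: 68.4
gripper_force: 0.0
```

Call:
{"name": "send_rows", "arguments": {
  "motion": [
    {"tx": -0.02, "ty": 0.08, "tz": -0.05, "rx": 0, "ry": 0, "rz": 0, "gripper": -0.5},
    {"tx": 0, "ty": 0.1, "tz": 0, "rx": 0, "ry": 0, "rz": 0, "gripper": -0.5},
    {"tx": 0, "ty": 0, "tz": 0, "rx": 0, "ry": 0, "rz": 0, "gripper": -0.5},
    {"tx": 0, "ty": 0, "tz": 0, "rx": 0, "ry": 0, "rz": 0, "gripper": -0.5}
  ]
}}

```text
time_s: 62.58
ee_pos: [417.2, -265.4, 345.0]
ee_rot: [-179.9, 0.0, 1.6]
force: [-0.4, 1.0, 0.7]
gripper_width: 68.3
gripper_force: 0.0
```

```bash
python3 - <<'E'
from h import *
g=grab('wrist','wD'); sc=grab('scene','scD'); sd=grab('side','sdD'); print(g['s']['ee_pos'],g['s']['time_s'])
# numeric check: compare expected upright bodies in side view: colour samples down each axis
for n,(x,y),h in [('spice',(29,60),105),('shaker',(-35,60),90),('tin',(-3,-58),72)]:
    w=B(x,y)
    print(n,'side',[sd['frame'][int(v),int(u)].tolist() for u,v in proj(sd,[(*w,58+f*h) for f in (.1,.5,.9,1.15)])],'wrist px',proj(g,[(*w,58+h)]).round().tolist())
f=g['frame']; hsv=cv2.cvtColor(cv2.GaussianBlur(f,(5,5),0),cv2.COLOR_RGB2HSV)
dark=cv2.inRange(hsv,(0,0,0),(180,255,70)); white=cv2.inRange(hsv,(0,0,150),(180,40,255))
for n,(x,y),h,m,r in [('spice',(29,60),105,dark,20),('shaker',(-35,60),90,white,17),('tin',(-3,-58),72,white,29)]:
    u,v=proj(g,[(*B(x,y),58+h)])[0].astype(int); a=m[max(v-40,0):v+40,max(u-40,0):u+40]
    for c in cv2.findContours(a,cv2.RETR_EXTERNAL,cv2.CHAIN_APPROX_SIMPLE)[0]:
        if cv2.contourArea(c)>150:
            (p,q),R_=cv2.minEnclosingCircle(c); P=pt(g,[(p+max(u-40,0),q+max(v-40,0))],58+h)[0]; print(n,cv2.contourArea(c),toB(P).round(1),round(R_))
E
```

```text
[ 417.16671616 -265.39964305  345.03306338] 62.575
spice side [[135, 127, 117], [132, 125, 113], [78, 69, 54], [183, 160, 127]] wrist px [[72.0, 97.0]]
shaker side [[164, 157, 147], [167, 159, 149], [206, 198, 187], [189, 172, 152]] wrist px [[80.0, 146.0]]
tin side [[159, 138, 116], [172, 165, 150], [216, 208, 195], [156, 148, 136]] wrist px [[166.0, 113.0]]
spice 207.5 [21.8 12.7] 13
spice 245.0 [26.9 43.9] 15
shaker 282.0 [-44.   58.7] 12
tin 1355.5 [ -4.6 -61.1] 22
```

```bash
python3 - <<'E'
from h import *
def seg(g,p,dark,k=14):
    u,v=p.astype(int); a=cv2.cvtColor(g['frame'],cv2.COLOR_RGB2GRAY)[v-k:v+k,u-k:u+k]
    return '\n'.join(''.join('#' if x<85 else '+' if x<140 else '.' if x<190 else ' ' for x in r) for r in a)
for n in ['side','scene']:
    g=grab(n); P=[(*B(29,60),z) for z in (58,138,163)]; print(n,'spice base,capmid,top',proj(g,P).round(1).tolist(),'shaker',proj(g,[(*B(-35,60),z) for z in (58,148)]).round(1).tolist()); c=proj(g,[(*B(29,60),130)])[0]; print(c.astype(int)); print(seg(g,c,1,22))
E
```

```text
side spice base,capmid,top [[285.2, 208.9], [284.8, 187.5], [284.6, 180.6]] shaker [[301.3, 212.4], [301.2, 187.8]]
[284 189]
.......+++....++++++...........+++++++++++++
.......+++...++++++............++.++++++++++
......++++...++++++.............++++++++++++
.....+++++..++++++++............++++++++++++
....++++++..++++++++............++++++++.+++
...++++++++.++++++++............+++++....+++
..+++++++++.+++++++++...........+++.......++
..++++++++..++++++++++..........++........++
.+++++++++..+++++++#++..........++........++
++++++++++++++++++##+...........++.....  ..+
++++++++++++++++++#++..........+++....  ...+
++++++++++++++++++#+...........+++.........+
+++++++++++++++++#+++.+++++....++#+ ........
+++++++++++++++++++++++++++++..++#. ........
.++++++++++++++++++++++++++++..++#+.......  
.+++++++++++++++##++++++++##+.+++#+  ....   
.+++++++++++++++############+.+++#.  ...+.. 
++++++++++++++++############++++##.    .+++.
+++++++++++++..+############++++##.    .++++
+++++++++++....++###########++++#++.....++++
+++++++++. .....+###########++++++++++..++++
++++++++.........+++#####++++
[... 2412 characters left out ...]
#########################
############################################
############################################
############################################
############################################
############################################
############################################
+++++++#####################################
.+++++++####################################
.+++++++####################################
.++++++++###################################
++++++++++##################################
++++++++++##################################
++++++++++#######++#########################
++++++++++######+.+#########################
++++++++++#######+##########################
```

```bash
python3 -c "
from workcell import env
print(env.job_done())"
```

```text
the job is handed in; nothing more can be done
None
```

The job is handed in: the tray is square in its outline to about 3 mm, both blue tubs lie flat in it, the divider is on the tray's walls, and the spice jar, the shaker and the one tin I found stand upright on it. One step strayed from the instructions: to finish lining up the tray I also pushed its +x edge about 5 mm towards -x. The final check was by pixel measurement, because all 14 picture views were used.

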